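Load the centrifuge rotor in balanced pairs

TASK

Load the four-place centrifuge rotor for a balanced spin: gather the four milky plastic tubes into its buckets, one in each, the two blue-capped tubes opposite each other and the two orange-capped tubes opposite each other. Keep every tube upright and lower it right down to the floor of its bucket, do not drop it in. The two amber glass vials (same cap colours, white centre) would break in the spin: leave them, and the bottles and the jar, standing where they are.

Things in the scene. Friction and masses are not known exactly. Their poses are not given: they have to be found in the camera images.
- rotor: centrifuge rotor: four aluminium buckets in a dark grey cross on a stand; fixed. Origin: on the worktop under its centre, z up. Four round buckets, centres 56 mm from the axis along its own +x, +y, -x, -y. Bucket floor 25 mm and rim 80 mm above the worktop; bore 40 mm wide, 48 mm at the rim. Yoke arms between buckets to 53 mm, centre knob to 77 mm. 165 mm across. A fixed foam box, 200 mm high, is on its robot side
- blue_tube_1: self-standing 50 ml plastic centrifuge tube, milky body with a white label band and a solid blue screw cap; one of two alike (the other is blue_tube_2). 115 mm tall, body 30 mm diameter, flat foot; cap 35 mm diameter, from 99 to 115 mm above the foot (grip it there); 65 g. Origin: centre of the underside; z up
- blue_tube_2: self-standing 50 ml plastic centrifuge tube, milky body with a white label band and a solid blue screw cap; one of two alike (the other is blue_tube_1). 115 mm tall, body 30 mm diameter, flat foot; cap 35 mm diameter, from 99 to 115 mm above the foot (grip it there); 65 g. Origin: centre of the underside; z up
- orange_tube_1: self-standing 50 ml plastic centrifuge tube, milky body with a white label band and a solid orange screw cap; one of two alike (the other is orange_tube_2). 115 mm tall, body 30 mm diameter, flat foot; cap 35 mm diameter, from 99 to 115 mm above the foot (grip it there); 65 g. Origin: centre of the underside; z up
- orange_tube_2: self-standing 50 ml plastic centrifuge tube, milky body with a white label band and a solid orange screw cap; one of two alike (the other is orange_tube_1). 115 mm tall, body 30 mm diameter, flat foot; cap 35 mm diameter, from 99 to 115 mm above the foot (grip it there); 65 g. Origin: centre of the underside; z up
- blue_vial: look-alike that must stay: short amber glass vial, 86 mm tall, 30 mm diameter, blue screw cap ring 32 mm wide with a white disc (septum) in its centre. Origin: centre of the underside; z up
- orange_vial: look-alike that must stay: short amber glass vial, 86 mm tall, 30 mm diameter, orange screw cap ring 32 mm wide with a white disc (septum) in its centre. Origin: centre of the underside; z up
- orange_cap_bottle: glass bottle with orange screw cap, 66 mm diameter, 139 mm tall. Bystander, leave it alone. Origin: centre of the underside; z up
- blue_cap_bottle: glass bottle with blue screw cap, 56 mm diameter, 114 mm tall. Bystander, leave it alone. Origin: centre of the underside; z up
- amber_jar: amber jar with black cap, 52 mm diameter, 89 mm tall. Bystander, leave it alone. Origin: centre of the underside; z up
There are look-alikes about, which are no part of the job. What is shaped like the blue_tube_1 but turquoise is not meant.

How it is judged:
By the outcome, as a careful person would: the job done as asked, in the order asked, and still so for the second after the job is handed in, with the robot touching nothing.
It also fails if it takes over 86 s, if anything falls off the work surface, if the arm or the gripper's body presses on something with over 40 N, if the wrist force passes 120 N, or if a joint passes its speed limit or range.

ROBOT

A 7-joint arm with a two-finger parallel gripper is mounted at the origin on a cart in front of the work surface, level with it; the furniture and walls round the work are solid. World frame = base frame: x ahead of the robot, y to its left, z up, the work surface at z = 0. Lengths are in m, angles in rad, forces in N, time in s.
With the tool pointing down it reaches from about 0.4 to 0.85 m from the base axis. Payload 10.4 kg.
Tool frame: the origin (TCP) lies midway between the tips of the shut fingers; the grasp point (between the pads) lies 19 mm behind it; x points along the fingers, y is the direction in which the jaws open and shut, and the axes are right-handed (so a half turn about x gives the same grasp; the last joint's range is limited). The gripper opens to 87 mm and grips with 3 to 60 N. Pads are 19 mm wide; open, the fingers measure 117 mm over their backs; the gripper's body (75 mm by 190 mm) begins 51 mm behind the grasp point.
Start: joints at [-1.162, 0.332, -0.065, 1.46, 0.022, 1.35, -0.088], TCP at [0.262, 0.568, 0.184] pointing down, gripper open.
Joint ranges: [-2.6, 2.6], [-0.5, 2.12], [-1.47, 1.34], [0.16, 2.42], [-1.27, 4.41], [0.06, 2.06], [-2.6, 2.6]. Speed limits (rad/s): [2.22, 2.22, 2.79, 2.79, 3.14, 3.14, 3.14].

INTERFACE

Orientations are given as a unit quaternion [x, y, z, w].
In Python, from bench import * gives the robot as it stands.
- The arm moves only by the shell command python3 -m inch 'ROWS' [FORCE]. ROWS is JSON, a list that holds one entry, the list of rows, each a list of 7 numbers: the shift along the world's x, y, z each as a share of 120 mm, from -1 to 1, then the turn, a rotation vector about the world's x, y, z each as a share of 2 pi rad, from -1 to 1, then the closure, from 0 (fully open) to 1 (shut). A call has 1 to 10 rows; each row is the pose to reach, as a shift and turn from the pose commanded when the call began, turning the shorter way round; what a row does not reach only later rows make up. A row lasts 1/10 s, in which the tool goes at most 50 mm and 8.59 degrees, less where a joint would pass 70% of its speed; a pose out of reach is approached as far as the arm can. A call with a number of a shift or a turn outside -1 to 1 is refused whole. A call with a gripper value outside its range is refused whole. The fingers move at their own pace and stop on an object; FORCE is the grip in N (left out, the last holds). Time passes only in rows, so rows that repeat a pose let the fingers close. It gives the time, the measured TCP pose, the force and the opening at its end, in the units of the state.
- read_state(): the state, without advancing time (a new reading comes with each control period).
- camera(name): name is "scene" or "top" or "wrist"; returns the picture (420x560x3 uint8, red, green, blue); there is no depth.
- get_calibration(name): a dict with "fx", "fy", "cx", "cy" (pixels), "k1" (the pictures are not rectified: a ray, as slopes to the right and down, at radius r is drawn at 1 + k1 r^2 times it, then the intrinsics apply), "xyz" and "attitude" of the camera in the world. Camera axes: x right, y up, looking along -z (the intrinsics and any distortion apply to the point x, -y, -z); pixel columns grow to the right and rows downward; lengths in m; the calibration is good to about 2 mm. A picture is of the moment at which its call begins: read the wrist's pose just before it. get_calibration takes no time and is no camera call; for the wrist camera it gives the pose at the moment of the call.
- close_job(): hands the job in, once; it reports no verdict.
The state is a dict: "time": time; "joint_positions": joint angles; "joint_vel": joint speeds; "joint_torque": joint torques, N m; "ee_pos": TCP position; "eef_rot": TCP orientation; "ft_force": force on the tool from outside, world axes, zero at the start; "torque": the same for the moment, N m; "width": finger opening in m.
Only numpy, scipy, OpenCV 4.12 (cv2) and the standard library are available. Lean on these libraries where they do the work, as an engineer would, in place of code of your own. Each camera call takes 0.05 s, during which the arm holds its last target.

## Working session

There is one attempt and no reset: what is moved stays moved. The work goes in short steps, Python scripts to look and compute and a shell command to move; the robot and the scene stay as the last step left them, time stands still between calls to the robot, and variables do not carry over. Pictures are saved under pics/ and viewed, and the job is handed in when it is done.

```bash
ls; mkdir -p pics; python3 - <<'E'
from bench import *
import cv2
for n in ["scene","top","wrist"]:
    c=get_calibration(n); print(n,c)
    im=camera(n); cv2.imwrite(f"pics/{n}0.png",im[:,:,::-1])
print(read_state())
E
```

```text
pics
scene {'fx': 545.0419873542872, 'fy': 545.0419873542872, 'cx': 280.9292444852324, 'cy': 218.22305856580928, 'k1': -0.10405030718872173, 'xyz': array([ 0.34295862, -0.49619051,  0.72648951]), 'attitude': array([ 0.3269938 , -0.09415745, -0.28015352,  0.89762099])}
top {'fx': 508.17426665434704, 'fy': 508.17426665434704, 'cx': 281.1371779801726, 'cy': 211.98520671535718, 'k1': -0.15518527325438167, 'xyz': array([ 0.52470567, -0.01883321,  0.87790409]), 'attitude': array([ 0.05342935, -0.05122785, -0.69554546,  0.71465903])}
wrist {'fx': 349.8147140691319, 'fy': 349.8147140691319, 'cx': 280.37575896281226, 'cy': 208.1505308411478, 'k1': -0.08244797913842973, 'xyz': array([0.19190056, 0.60050747, 0.38475733]), 'attitude': array([-0.11992335, -0.07587253,  0.53344735,  0.83384392])}
{'time': 0.15, 'joint_positions': array([-1.16159637,  0.33271167, -0.06473564,  1.46074433,  0.02159683,
        1.3498685 , -0.08848737]), 'joint_vel': array([ 4.11441942e-05, -3.08037676e-03,  8.47373516e-04, -1.92801666e-03,
       -8.92246023e-04, -7.05918242e-04,  2.08509032e-03]), 'joint_torque': array([ 1.18258755e-03, -6.23632193e+01,  2.48089316e-02, -3.90138745e+01,
       -6.13308535e-02,  3.72621138e-02,  1.22877650e-04]), 'ee_pos': array([0.26141155, 0.56735037, 0.18324813]), 'eef_rot': array([ 0.15109946,  0.69076379, -0.15181953,  0.69062665]), 'ft_force': array([ 0.15450446,  0.54853403, -0.11846836]), 'torque': array([-0.01442658,  0.0066056 , -0.00901678]), 'width': 0.08691750324981094}
```

View pics/top0.png

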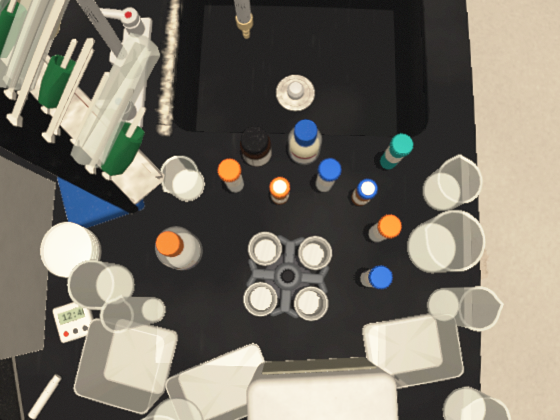

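View pics/scene0.png

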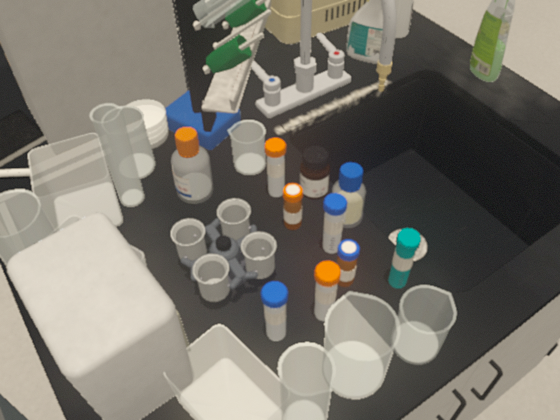

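View pics/wrist0.png

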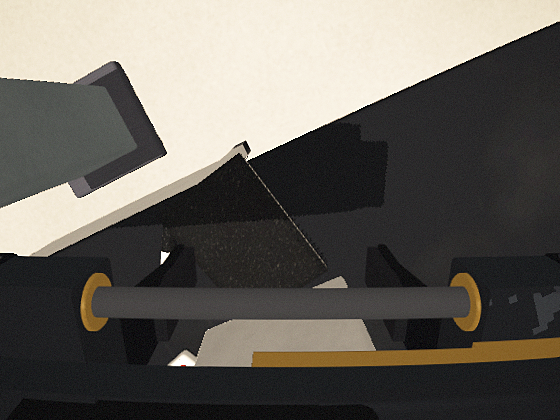

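The top view shows the tubes at orange (230,170), blue (329,170), orange (389,227) and blue (380,278). The vials with white centres are at (280,189) and (367,189), turquoise is at (401,145), and the rotor is centred near (288,276).

```bash
cat > h.py <<'E'
import numpy as np, cv2
from scipy.spatial.transform import Rotation as R
def ray(c,u,v):
    K=np.array([[c['fx'],0,c['cx']],[0,c['fy'],c['cy']],[0,0,1.]])
    p=cv2.undistortPoints(np.array([[[u,v]]],float),K,np.array([c['k1'],0,0,0.]))[0,0]
    d=R.from_quat(c['attitude']).as_matrix()@np.array([p[0],-p[1],-1.])
    return np.array(c['xyz']),d
def onz(c,u,v,z):
    o,d=ray(c,u,v); return o+d*(z-o[2])/d[2]
def pix(c,P):
    q=R.from_quat(c['attitude']).as_matrix().T@(np.array(P)-c['xyz'])
    x,y=q[0]/-q[2],-q[1]/-q[2]; f=1+c['k1']*(x*x+y*y)
    return c['cx']+c['fx']*x*f,c['cy']+c['fy']*y*f
def tri(c1,p1,c2,p2):
    o1,d1=ray(c1,*p1);o2,d2=ray(c2,*p2)
    s=np.linalg.lstsq(np.c_[d1,-d2],o2-o1,rcond=None)[0]
    a,b=o1+s[0]*d1,o2+s[1]*d2
    return (a+b)/2,np.linalg.norm(a-b)
def blobs(bgr,col,amin=60):
    h=cv2.cvtColor(bgr,cv2.COLOR_BGR2HSV)
    lo,hi={'blue':((105,130,60),(125,255,255)),'orange':((5,170,110),(17,255,255))}[col]
    m=cv2.inRange(h,lo,hi)
    cs,_=cv2.findContours(m,cv2.RETR_EXTERNAL,cv2.CHAIN_APPROX_NONE)
    out=[]
    for k in cs:
        if cv2.contourArea(k)>amin:
            M=cv2.moments(k); out.append((round(M['m10']/M['m00'],1),round(M['m01']/M['m00'],1),cv2.contourArea(k)))
    return out
E
python3 - <<'E'
from bench import *
from h import *
for n in ['top','scene']:
    c=get_calibration(n); im=cv2.imread(f'pics/{n}0.png')
    for col in ['blue','orange']:
        for b in blobs(im,col): print(n,col,b,onz(c,b[0],b[1],.107).round(3))
im=cv2.imread('pics/top0.png')
cv2.imwrite('pics/rot.png',cv2.resize(im[220:330,230:350],None,fx=5,fy=5,interpolation=cv2.INTER_CUBIC))
im=cv2.imread('pics/scene0.png')
cv2.imwrite('pics/rots.png',cv2.resize(im[190:310,160:290],None,fx=4.5,fy=4.5,interpolation=cv2.INTER_CUBIC))
E
```

```text
top blue (380.4, 276.8, 416.0) [ 0.544 -0.168  0.107]
top blue (367.1, 188.3, 305.5) [ 0.68  -0.147  0.107]
top blue (86.1, 205.6, 1616.0) [0.642 0.293 0.107]
top blue (329.3, 169.0, 398.5) [ 0.709 -0.088  0.107]
top blue (305.2, 131.7, 457.0) [ 0.769 -0.049  0.107]
top orange (168.9, 243.6, 485.5) [0.586 0.156 0.107]
top orange (389.4, 225.8, 417.0) [ 0.623 -0.182  0.107]
top orange (279.2, 187.0, 325.0) [ 0.679 -0.011  0.107]
top orange (228.8, 169.6, 404.0) [0.704 0.068 0.107]
scene blue (273.9, 293.5, 535.5) [ 0.546 -0.168  0.107]
scene blue (348.5, 248.6, 317.0) [ 0.674 -0.166  0.107]
scene blue (334.5, 203.6, 365.5) [ 0.709 -0.088  0.107]
scene blue (350.6, 175.7, 559.5) [ 0.767 -0.057  0.107]
scene blue (193.2, 115.6, 968.0) [0.633 0.219 0.107]
scene orange (327.1, 272.8, 507.0) [ 0.624 -0.182  0.107]
scene orange (292.3, 196.7, 154.0) [ 0.665 -0.04   0.107]
scene orange (275.0, 146.7, 315.0) [0.706 0.068 0.107]
scene orange (186.6, 141.7, 513.5) [0.591 0.165 0.107]
```

View pics/rot.png

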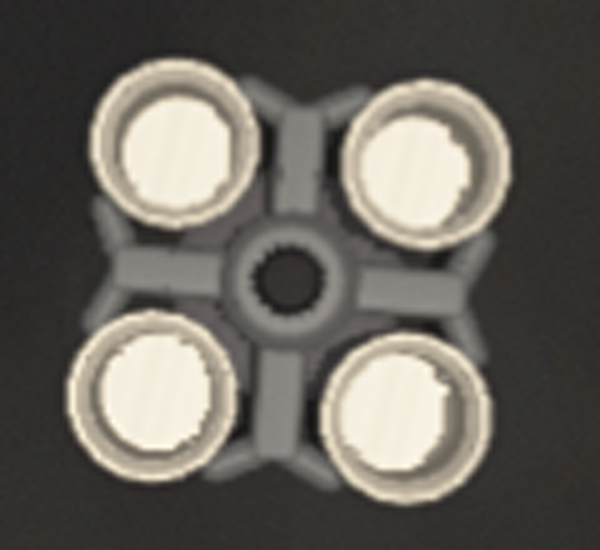

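View pics/rots.png

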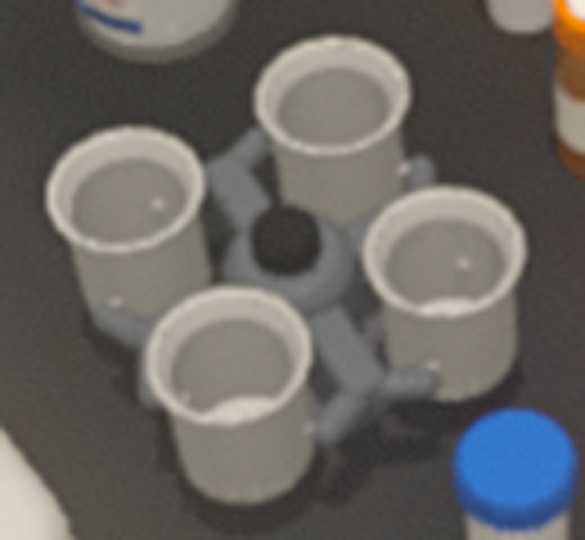

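```bash
python3 - <<'E'
from bench import *
from h import *
c=get_calibration('top'); cs=get_calibration('scene'); im=cv2.imread('pics/top0.png')
g=cv2.cvtColor(im,cv2.COLOR_BGR2GRAY)
P=[]
for x,y in [(174,143),(426,164),(152,396),(406,418)]:
    u,v=230+x/5,220+y/5
    m=np.zeros_like(g); cv2.circle(m,(round(u),round(v)),20,255,-1)
    hsv=cv2.cvtColor(im,cv2.COLOR_BGR2HSV)
    b=((g>115)&(m>0)).astype(np.uint8)
    k=max(cv2.findContours(b,cv2.RETR_EXTERNAL,cv2.CHAIN_APPROX_NONE)[0],key=cv2.contourArea)
    e=cv2.fitEllipse(k)
    p=onz(c,*e[0],.08);P.append(p); print((u,v),e,p.round(4), 'scene pix',np.round(pix(cs,p),1))
P=np.array(P);C=P.mean(0);print('C',C.round(4),(P-C).round(4),np.linalg.norm((P-C)[:,:2],axis=1))
# scene by-eye rim centres
for x,y in [(127,188),(333,95),(445,250),(230,355)]:
    print('scene',(160+x/4.5,190+y/4.5),onz(cs,160+x/4.5,190+y/4.5,.08).round(4))
cap=dict(bA=((380.4,276.8),(273.9,293.5)),bB=((329.3,169),(334.5,203.6)),oA=((389.4,225.8),(327.1,272.8)),oB=((228.8,169.6),(275,146.7)))
for k,(a,b) in cap.items(): print(k,tri(c,a,cs,b))
print('vials',onz(c,367.1,188.3,.08),onz(c,279.2,187,.08),'bot',onz(c,305.2,131.7,.107),onz(c,168.9,243.6,.13))
for uv in [(250,377),(320,375),(395,373)]: print('box',onz(c,*uv,.2).round(3))
r=R.from_quat(read_state()['eef_rot']).as_matrix();print(r.round(3)); print(np.degrees(np.arctan2(r[1,1],r[0,1])))
E
```

```text
(264.8, 248.6) ((264.90594482421875, 248.1015625), (32.832435607910156, 34.43989181518555), 66.32415771484375) [0.5857 0.0092 0.08  ] scene pix [232.5 210.9]
(315.2, 252.8) ((314.7234802246094, 252.6833038330078), (32.32837677001953, 35.4738883972168), 140.1237335205078) [ 0.5805 -0.0692  0.08  ] scene pix [256.8 245.3]
(260.4, 299.2) ((260.0445861816406, 298.674072265625), (33.08111572265625, 35.5328369140625), 137.4686737060547) [0.5066 0.0144 0.08  ] scene pix [186.3 231.5]
(311.2, 303.6) ((310.8570556640625, 302.9651794433594), (33.38290023803711, 34.22162628173828), 35.2381706237793) [ 0.502  -0.0648  0.08  ] scene pix [209.4 268.2]
C [ 0.5437 -0.0276  0.08  ] [[ 0.042   0.0368  0.    ]
 [ 0.0368 -0.0416  0.    ]
 [-0.0371  0.042   0.    ]
 [-0.0417 -0.0372  0.    ]] [0.05583158 0.05558433 0.05604416 0.05583981]
scene (188.22222222222223, 231.77777777777777) [0.5087 0.0122 0.08  ]
scene (234.0, 211.11111111111111) [0.5874 0.0074 0.08  ]
scene (258.8888888888889, 245.55555555555554) [ 0.5828 -0.0715  0.08  ]
scene (211.11111111111111, 268.8888888888889) [ 0.5035 -0.0673  0.08  ]
bA (array([ 0.54482429, -0.16810292,  0.10834772]), np.float64(0.0010782772784025361))
bB (array([ 0.70954045, -0.08805193,  0.10675323]), np.float64(0.00019375935440618617))
oA (array([ 0.62304136, -0.18196777,  0.10774117]), np.float64(0.0008841436497243311))
oB (array([0.70512061, 0.06803277, 0.1072999 ]), np.float64(0.002032254128947187))
vials [ 0.68591749 -0.15168843  0.08      ] [ 0.68405525 -0.010518    0.08      ] bot [ 0.76875353 -0.04932174  0.107     ] [0.58425576 0.15056699 0.13      ]
box [0.407 0.019 0.2  ]
box [ 0.412 -0.072  0.2  ]
box [ 0.415 -0.171  0.2  ]
[[-0.     0.418  0.908]
 [-0.001  0.908 -0.418]
 [-1.    -0.001  0.   ]]
65.2632622341192
```

```bash
python3 - <<'E'
from bench import *
from h import *
a=cv2.imread('pics/top0.png')[0:420,0:260]; b=cv2.imread('pics/scene0.png')[0:260,0:300]
cv2.imwrite('pics/c1.png',cv2.resize(a,None,fx=1.42,fy=1.42)); cv2.imwrite('pics/c2.png',cv2.resize(b,None,fx=2.2,fy=2.2))
cw=get_calibration('wrist');Rm=R.from_quat(cw['attitude']).as_matrix(); print('wrist right',Rm[:,0],'up',Rm[:,1],'look',-Rm[:,2])
c=get_calibration('top'); cs=get_calibration('scene')
for uv in [(0,150),(60,200),(45,350),(20,160)]: print(uv,[onz(c,*uv,z)[:2].round(2) for z in (0,.2,.4)])
for P in [(.26,.57,.184),(.26,.57,0),(.35,.4,.2),(.45,.25,.2),(.45,.4,0)]: print(P,np.round(pix(c,P)),np.round(pix(cs,P)),np.round(pix(cw,P)))
E
```

```text
wrist right [ 0.41935725  0.90782049 -0.00120723] up [-0.87140365  0.40216133 -0.28093051] look [ 0.25454898 -0.11886223 -0.95972735]
(0, 150) [array([0.76, 0.52]), array([0.71, 0.4 ]), array([0.65, 0.27])]
(60, 200) [array([0.67, 0.39]), array([0.63, 0.29]), array([0.6, 0.2])]
(45, 350) [array([0.4, 0.4]), array([0.43, 0.3 ]), array([0.46, 0.21])]
(20, 160) [array([0.74, 0.47]), array([0.69, 0.36]), array([0.64, 0.25])]
(0.26, 0.57, 0.184) [-103.  437.] [-74.  64.] [282. 233.]
(0.26, 0.57, 0) [-42. 416.] [-33. 138.] [282. 175.]
(0.35, 0.4, 0.2) [-20. 399.] [-10.  82.] [123. 435.]
(0.45, 0.25, 0.2) [ 81. 336.] [ 74. 104.] [ 60. 538.]
(0.45, 0.4, 0) [ 44. 321.] [ 78. 145.] [225. 356.]
```

View pics/c1.png

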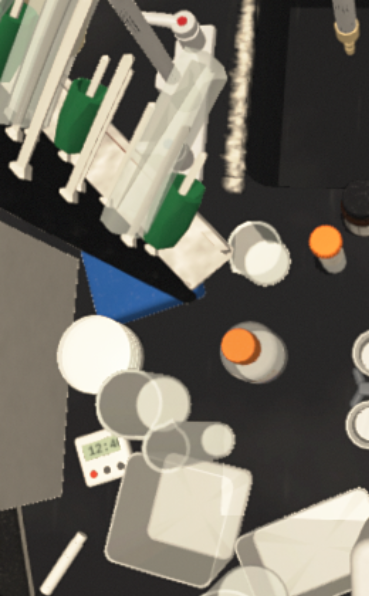

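View pics/c2.png

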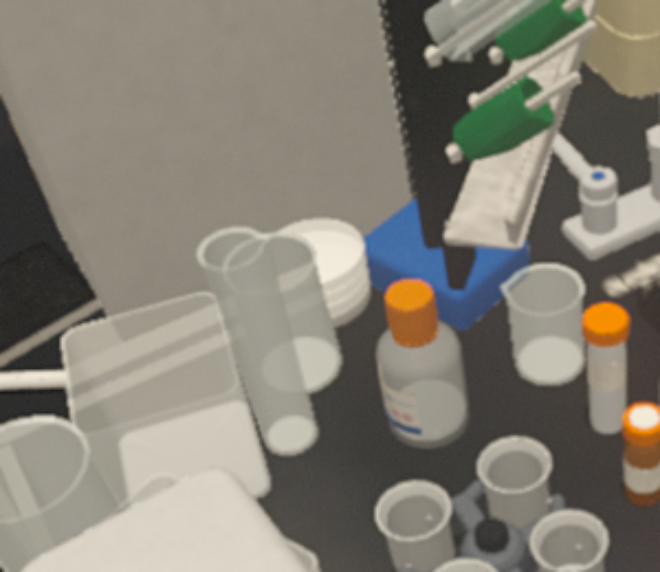

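The worktop has a tall cabinet whose corner is near (0.40, 0.40), plus a 0.2 m foam box with its near edge at x≈0.41. First I'll lift, retract and turn the jaws tangential.

```bash
python3 -m inch '[[[-0.35,-0.73,1,0,0,0,0.4],[-0.35,-0.73,1,0,0,0.1,0.4],[-0.35,-0.73,1,0,0,0.19,0.4],[-0.35,-0.73,1,0,0,0.19,0.4],[-0.35,-0.73,1,0,0,0.19,0.4],[-0.35,-0.73,1,0,0,0.19,0.4],[-0.35,-0.73,1,0,0,0.19,0.4],[-0.35,-0.73,1,0,0,0.19,0.4],[-0.35,-0.73,1,0,0,0.19,0.4],[-0.35,-0.73,1,0,0,0.19,0.4]]]' 20; python3 -c "
from bench import *;s=read_state();print(s['joint_positions'],s['ft_force'])"
```

```text
time: 1.15
ee_pos: [0.2196, 0.4799, 0.3037]
eef_rot: [-0.264, 0.656, 0.264, 0.656]
ft_force: [0.1, 0.3, 0.6]
width: 0.0521
[-1.10242764  0.08679573 -0.13569775  1.50643589  0.01161177  1.54955506
  1.09725504] [0.1441237  0.33952705 0.55573002]
```

```bash
python3 -m inch '[[[0.4,-0.5,0,0,0,0,0.4],[0.85,-1,0,0,0,0,0.4],[0.85,-1,0,0,0,0,0.4],[0.85,-1,0,0,0,0,0.4]]]'; python3 -m inch '[[[0.65,-1,0,0,0,-0.04,0.4],[0.65,-1,0,0,0,-0.04,0.4],[0.65,-1,0,0,0,-0.04,0.4]]]';python3 -m inch '[[[0.4,-1,0,0,0,-0.04,0.4],[0.4,-1,0,0,0,-0.04,0.4],[0.4,-1,0,0,0,-0.04,0.4]]]';python3 -m inch '[[[0.5,-1,0,0,0,-0.04,0.4],[0.5,-1,0,0,0,-0.04,0.4],[0.5,-1,0,0,0,-0.04,0.4]]]'; python3 -c "
from bench import *;s=read_state();print(s['joint_positions'],s['ft_force'])"
```

```text
time: 1.55
ee_pos: [0.326, 0.3552, 0.3042]
eef_rot: [-0.259, 0.658, 0.258, 0.659]
ft_force: [-0.3, 0.7, -0.4]
width: 0.0524
time: 1.85
ee_pos: [0.4005, 0.2381, 0.3039]
eef_rot: [-0.175, 0.685, 0.176, 0.685]
ft_force: [0.5, 0.6, -0.3]
width: 0.0521
time: 2.15
ee_pos: [0.4485, 0.1163, 0.3041]
eef_rot: [-0.087, 0.702, 0.087, 0.702]
ft_force: [-0.4, -0.3, 0.3]
width: 0.0522
time: 2.45
ee_pos: [0.5083, -0.0031, 0.304]
eef_rot: [0.001, 0.707, -0.001, 0.707]
ft_force: [-0.2, 0.6, 1.0]
width: 0.0521
[-0.52372629  0.01768255  0.45054369  1.57997309 -0.00721267  1.54515162
  1.49493289] [-0.19515869  0.55324674  0.98720351]
```

```bash
python3 - <<'E'
from bench import *
from h import *
c=get_calibration('top'); cs=get_calibration('scene')
camera; im=camera('wrist'); cv2.imwrite('pics/w1.png',im[:,:,::-1])
a=cv2.imread('pics/top0.png')[120:420,340:540]; b=cv2.imread('pics/scene0.png')[220:420,230:490]
cv2.imwrite('pics/d.png',np.hstack([cv2.resize(a,(387,580)),cv2.resize(b,None,fx=1.55,fy=1.55) if 0 else cv2.resize(b,(403,310))if 0 else cv2.copyMakeBorder(cv2.resize(b,(403,310)),0,270,0,0,cv2.BORDER_CONSTANT)]))
E
```

```text
(no output)
```

View pics/d.png

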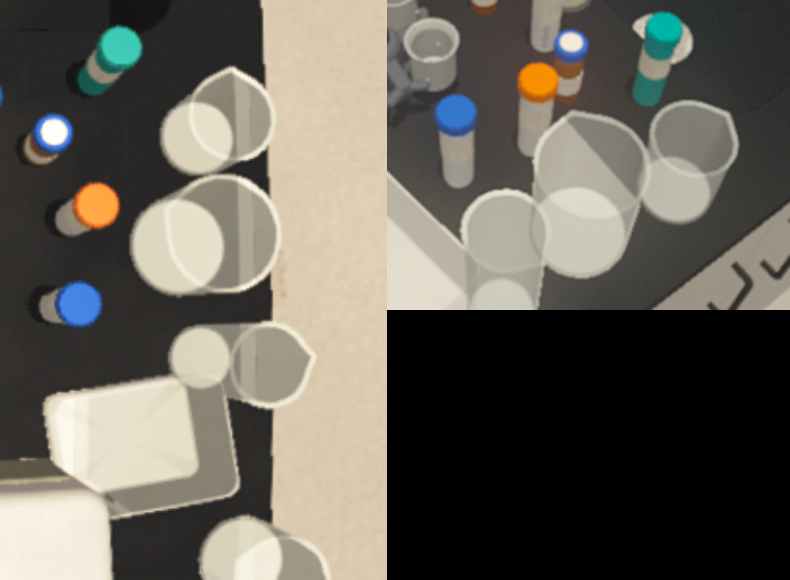

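View pics/w1.png

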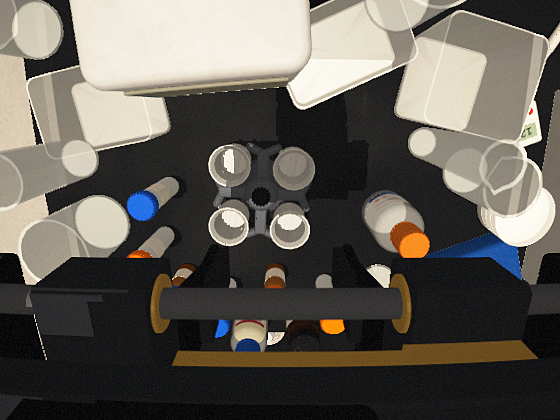

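```bash
python3 - <<'E'
from bench import *
from h import *
c=get_calibration('top'); cs=get_calibration('scene')
print(tri(c,(455.2,240.4),cs,(361,326.5)),tri(c,(479.5,308.6),cs,(306,368.4)))
P=tri(c,(455.2,240.4),cs,(361,326.5))[0]; print(onz(c,425,240.4,P[2]))
P=tri(c,(479.5,308.6),cs,(306,368.4))[0]; print(onz(c,459,308,P[2]))
E
```

```text
(array([ 0.60061339, -0.27912591,  0.12655148]), np.float64(0.00024464987852236076)) (array([ 0.50038688, -0.29963943,  0.16857038]), np.float64(0.0009208397303125939))
[ 0.59949956 -0.23210796  0.12655148]
[ 0.50070284 -0.26913391  0.16857038]
```

```bash
python3 -m inch '[[[0.306,-0.9,0,0,0,0.07,0.4],[0.306,-0.9,0,0,0,0.07,0.4],[0.306,-0.9,0,0,0,0.07,0.4]]]'; python3 -m inch '[[[0,-0.47,-0.3,0,0,0,0.4],[0,-0.475,-0.8,0,0,0,0.4],[0,-0.475,-0.8,0,0,0,0.4],[0,-0.475,-0.8,0,0,0,0.4]]]'; python3 - <<'E'
from bench import *
from h import *
print(read_state()['joint_positions'])
cv2.imwrite('pics/t2.png',camera('top')[:,:,::-1])
cv2.imwrite('pics/s2.png',camera('scene')[:,:,::-1])
E
```

```text
time: 2.8
ee_pos: [0.5447, -0.11, 0.3038]
eef_rot: [-0.143, 0.693, 0.143, 0.692]
ft_force: [0.7, 0.0, -0.3]
width: 0.0519
time: 3.2
ee_pos: [0.5424, -0.1648, 0.2048]
eef_rot: [-0.141, 0.695, 0.142, 0.691]
ft_force: [0.3, 0.6, 0.6]
width: 0.0523
[-0.28947121  0.2107357   0.58909234  1.61069331 -0.11802586  1.36197071
  2.28879242]
```

View pics/s2.png

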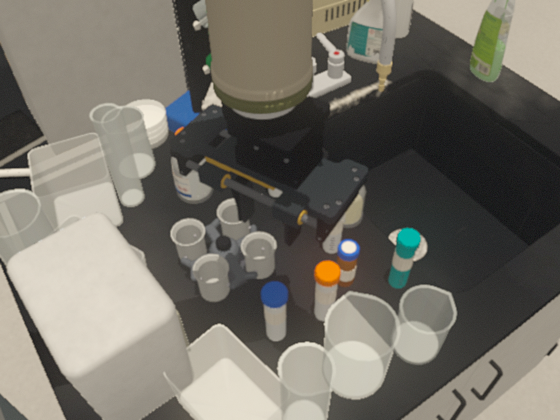

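```bash
python3 - <<'E'
from bench import *
from h import *
s=read_state();print(s['ee_pos'],s['joint_positions'],s['joint_vel'].round(2))
cs=get_calibration('scene');print(pix(cs,s['ee_pos']),pix(get_calibration('top'),s['ee_pos']))
E
```

```text
[ 0.54473762 -0.16427351  0.20867403] [-0.29077896  0.20799212  0.5888069   1.60516354 -0.11773083  1.36394484
  2.28953516] [-0.01 -0.02  0.   -0.03  0.    0.    0.01]
(np.float64(269.5455148158188), np.float64(246.38054402010616)) (np.float64(392.2477108476189), np.float64(274.77133606627956))
```

View pics/t2.png

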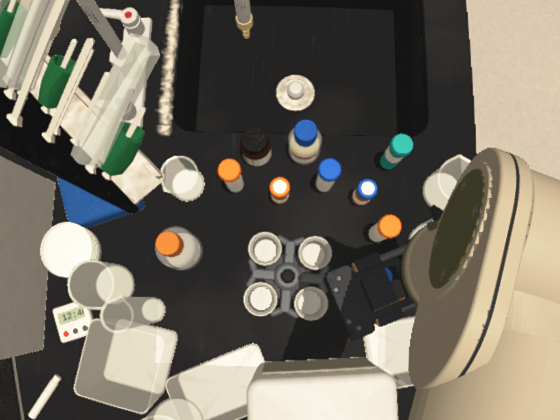

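```bash
python3 - <<'E'
from h import *
im=cv2.imread('pics/s2.png')
cv2.imwrite('pics/e.png',cv2.resize(im[130:330,170:390],None,fx=3,fy=3,interpolation=cv2.INTER_CUBIC)[:600])
E
```

```text
(no output)
```

View pics/e.png

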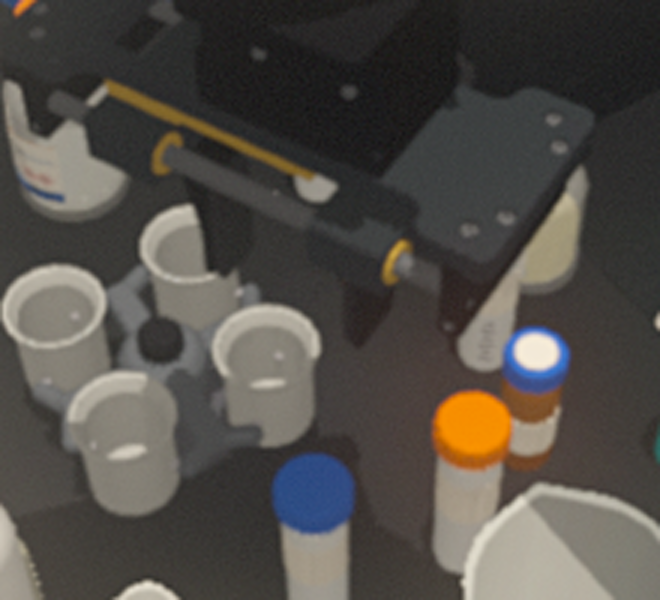

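```bash
python3 - <<'E'
from h import *
from bench import *
cv2.imwrite('pics/w2.png',camera('wrist')[:,:,::-1])
print(np.round(pix(get_calibration('wrist'),(.545,-.168,.115)),1),np.round(pix(get_calibration('wrist'),read_state()['ee_pos']),1))
im=cv2.imread('pics/t2.png')
cv2.imwrite('pics/f.png',cv2.resize(im[210:340,310:440],None,fx=4.5,fy=4.5,interpolation=cv2.INTER_CUBIC)[:600])
E
```

```text
[276.2 194.9] [279.9 235.4]
```

View pics/f.png

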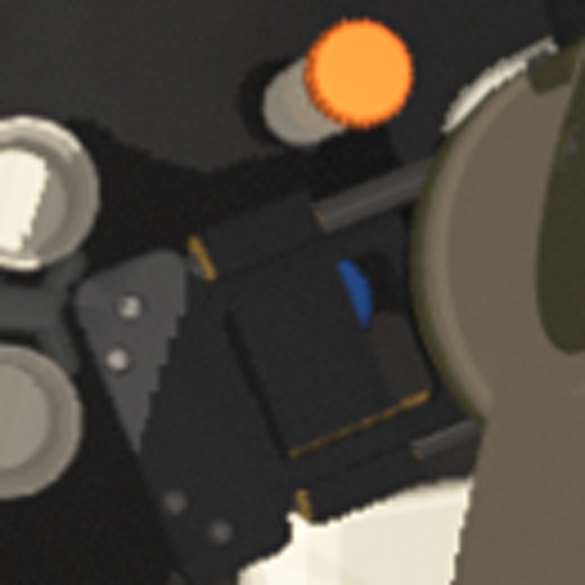

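View pics/w2.png

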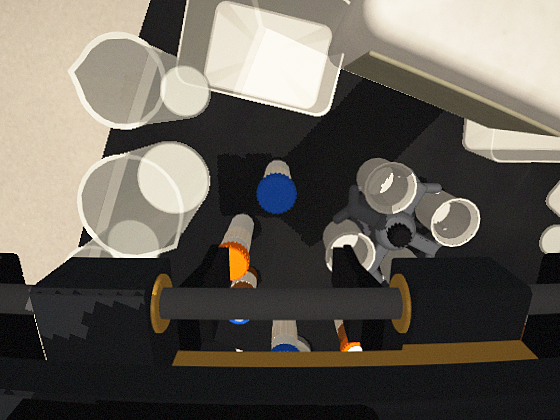

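```bash
python3 -m inch '[[[0,-0.03,-0.3,0,0,0,0.4],[0,-0.03,-0.6,0,0,0,0.4],[0,-0.03,-0.9,0,0,0,0.4],[0,-0.03,-1,0,0,0,0.4],[0,-0.03,-1,0,0,0,0.4]]]'; python3 - <<'E'
from bench import *
from h import *
cv2.imwrite('pics/s3.png',cv2.resize(camera('scene')[150:350,170:390,::-1],None,fx=3,fy=3))
E
```

```text
time: 3.85
ee_pos: [0.5443, -0.1679, 0.088]
eef_rot: [-0.143, 0.693, 0.144, 0.692]
ft_force: [-1.4, -0.1, 0.2]
width: 0.0522
```

View pics/s3.png

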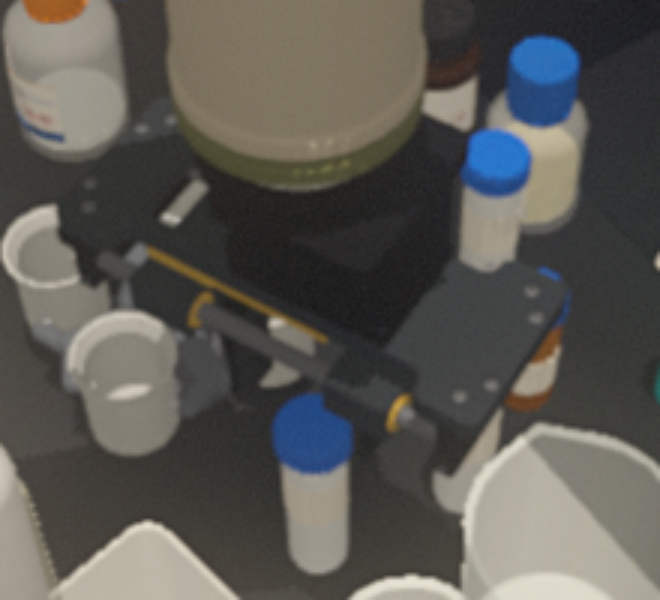

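```bash
python3 -m inch '[[[0,0,0,0,0,0,1],[0,0,0,0,0,0,1],[0,0,0,0,0,0,1],[0,0,0,0,0,0,1]]]' 20;python3 -m inch '[[[0,0,0.15,0,0,0,1],[0,0,0.6,0,0,0,1],[0,0,1,0,0,0,1],[0,0,1,0,0,0,1]]]'; python3 - <<'E'
from bench import *
from h import *
cv2.imwrite('pics/s4.png',cv2.resize(camera('scene')[100:350,170:390,::-1],None,fx=2.4,fy=2.4))
print(read_state()['ee_pos'],read_state()['width'])
E
```

```text
time: 4.3
ee_pos: [0.5446, -0.1686, 0.0885]
eef_rot: [-0.143, 0.692, 0.143, 0.693]
ft_force: [-0.4, -0.5, 0.6]
width: 0.0279
time: 4.7
ee_pos: [0.5472, -0.1698, 0.2148]
eef_rot: [-0.144, 0.689, 0.142, 0.696]
ft_force: [1.1, -1.1, 0.1]
width: 0.0017
[ 0.54611217 -0.16927537  0.21176615] 0.0012513805502202175
```

View pics/s4.png

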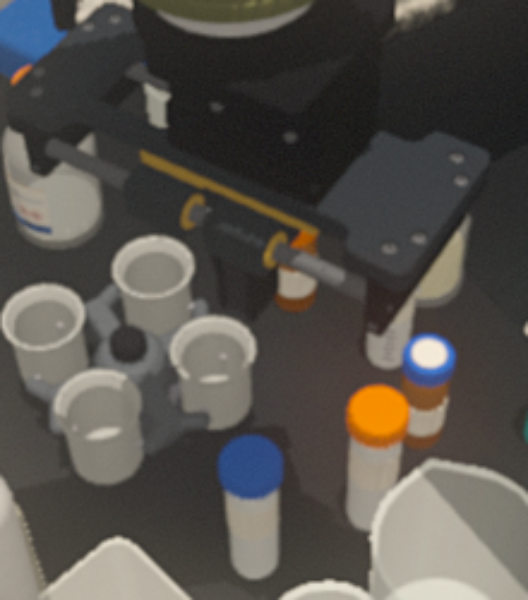

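```bash
python3 - <<'E'
from bench import *
from h import *
p=read_state()['ee_pos'];print(p)
for n in ('scene','top','wrist'):
    c=get_calibration(n); u,v=pix(c,p); print(n,u,v)
    im=camera(n)[:,:,::-1].copy()
    k=5 if n!='wrist' else 2.5; w=55 if n!='wrist' else 110
    x0,y0=int(max(0,u-w)),int(max(0,v-w))
    a=cv2.resize(im[y0:y0+2*w,x0:x0+2*w],None,fx=k,fy=k,interpolation=cv2.INTER_CUBIC)
    cv2.drawMarker(a,(int((u-x0)*k),int((v-y0)*k)),(0,0,255),0,12,1)
    a=cv2.convertScaleAbs(a,alpha=1.6,beta=20)
    cv2.imwrite(f'pics/g_{n}.png',a); print(x0,y0,k)
E
```

```text
[ 0.54611217 -0.16927537  0.21176615]
scene 272.7877813966606 247.05827791709694
217 192 5
top 396.5010281043096 273.73268349732257
341 218 5
wrist 277.2780136966275 240.0041414847509
167 130 2.5
```

View pics/g_scene.png

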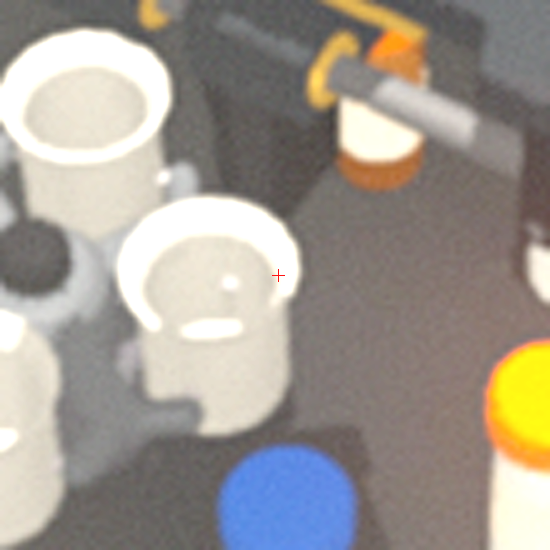

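View pics/g_wrist.png

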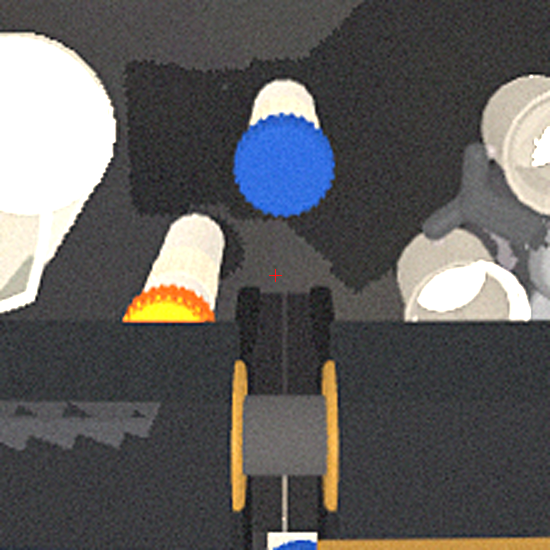

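View pics/g_top.png

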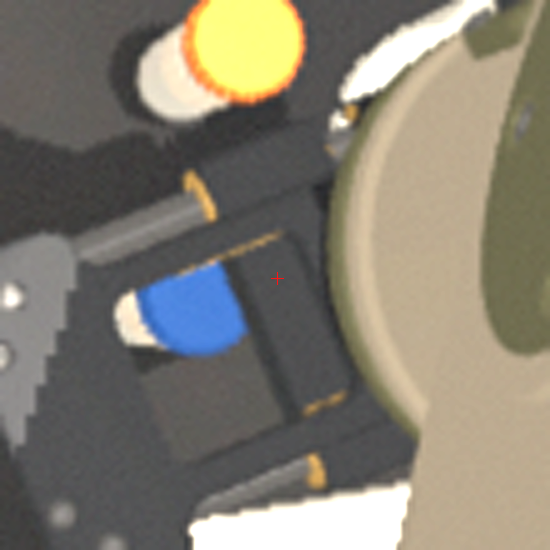

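```bash
python3 - <<'E'
from bench import *
from h import *
p=read_state()['ee_pos'];cw=get_calibration('wrist');cs=get_calibration('scene')
for s in ((268,234),(266,232),(272,235)):
    P,e=tri(cw,(281.5,246.5),cs,s);print(P,e,P-p)
im=camera('scene')[:,:,::-1]
a=cv2.resize(im[195:255,230:310],None,fx=9,fy=9,interpolation=cv2.INTER_CUBIC)
a=(255*(a/255.)**.45).astype(np.uint8); cv2.imwrite('pics/i.png',a)
E
```

```text
[ 0.53837039 -0.17035278  0.24199172] 0.0030117849066129804 [-0.00537975 -0.00212244  0.03514291]
[ 0.53537013 -0.17158998  0.24930047] 0.0025748921854128848 [-0.00838001 -0.00335963  0.04245166]
[ 0.54298806 -0.16902166  0.23396944] 0.00597628832071608 [-0.00076208 -0.00079131  0.02712064]
```

View pics/i.png

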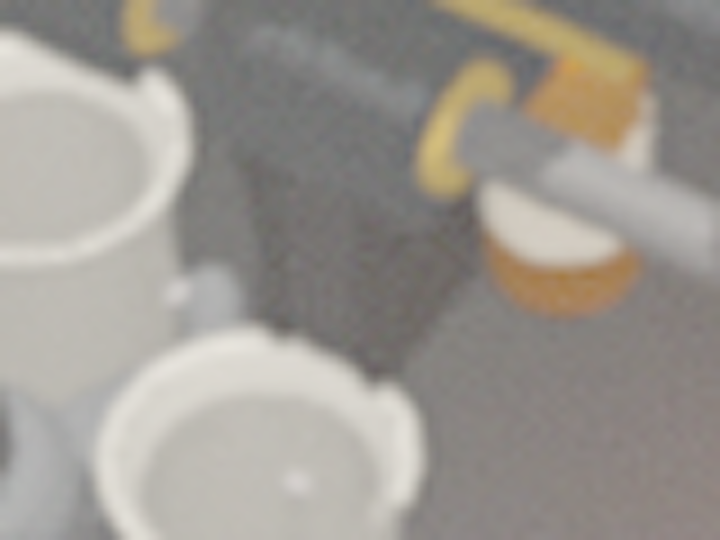

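```bash
python3 -m inch '[[[0,0,0,0,0,0,0.4],[0,0,0,0,0,0,0.4],[0,0,0,0,0,0,0.4],[0,0,0,0,0,0,0.4],[0,0,-0.4,0,0,0,0.4],[0,0,-0.8,0,0,0,0.4],[0,0,-1,0,0,0,0.4],[0,0,-1,0,0,0,0.4]]]';python3 -m inch '[[[0,0,-0.1,0,0,0,0.4],[0,0,-0.2,0,0,0,0.4],[0,0,-0.2,0,0,0,0.4]]]'; python3 - <<'E'
from bench import *
from h import *
cv2.imwrite('pics/s5.png',cv2.resize(camera('scene')[180:350,170:390,::-1],None,fx=3.5,fy=3.5))
s=read_state();print(s['ee_pos'],s['width'],s['ft_force'])
E
```

```text
time: 5.75
ee_pos: [0.5418, -0.1679, 0.0845]
eef_rot: [-0.143, 0.695, 0.144, 0.69]
ft_force: [-0.7, -1.0, -0.8]
width: 0.0502
time: 6.05
ee_pos: [0.544, -0.1684, 0.0631]
eef_rot: [-0.143, 0.693, 0.143, 0.692]
ft_force: [-0.3, 0.0, -0.0]
width: 0.0523
[ 0.54427228 -0.16851718  0.06389804] 0.051597634754741044 [-0.49271529 -0.55588639  0.68770436]
```

View pics/s5.png

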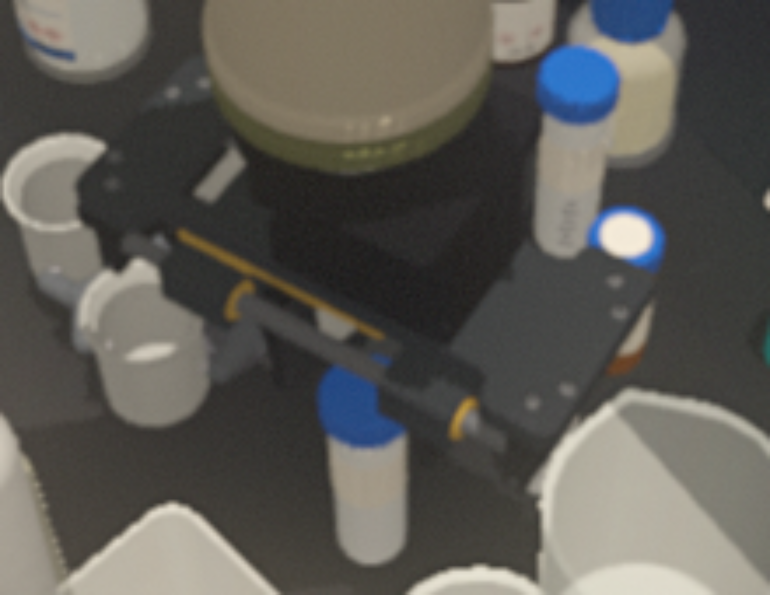

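```bash
python3 -m inch '[[[0,0,0,0,0,0,1],[0,0,0,0,0,0,1],[0,0,0,0,0,0,1],[0,0,0,0,0,0,1],[0,0,0,0,0,0,1],[0,0,0,0,0,0,1]]]' 20
```

```text
time: 6.7
ee_pos: [0.5446, -0.1686, 0.0643]
eef_rot: [-0.143, 0.692, 0.143, 0.693]
ft_force: [0.1, 0.2, 3.9]
width: 0.0335
```

```bash
python3 -m inch '[[[0,0,0.1,0,0,0,1],[0,0,0.3,0,0,0,1],[0,0,0.5,0,0,0,1],[0,0,0.5,0,0,0,1]]]';python3 - <<'E'
from bench import *
from h import *
cv2.imwrite('pics/s6.png',cv2.resize(camera('scene')[150:350,170:390,::-1],None,fx=3,fy=3))
s=read_state();print(s['ee_pos'],s['width'],s['ft_force'])
E
```

```text
time: 7.1
ee_pos: [0.546, -0.1692, 0.1275]
eef_rot: [-0.144, 0.691, 0.143, 0.694]
ft_force: [0.6, 0.3, -0.4]
width: 0.033
[ 0.54518716 -0.1688517   0.12567859] 0.033116238075207444 [ 0.29754591 -0.25024166 -1.125148  ]
```

View pics/s6.png

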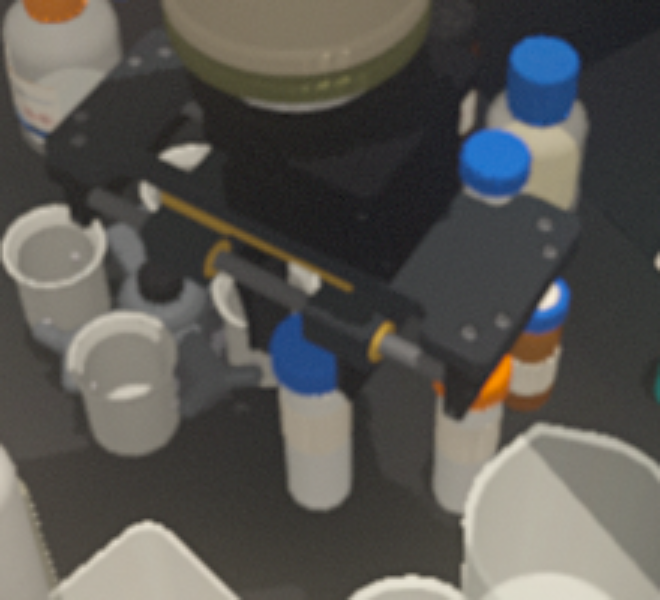

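```bash
python3 -m inch '[[[0,0.15,0.53,0,0,0,1],[0,0.3,0.53,0,0,0,1],[0,0.3,0.53,0,0,0,1],[0,0.3,0.53,0,0,0,1]]]';python3 - <<'E'
from bench import *
from h import *
s=read_state();print(s['ee_pos'],s['width'],s['ft_force'])
cs=get_calibration('scene');im=camera('scene')[:,:,::-1].copy();s=read_state();p=s['ee_pos'];z=p[2]-.064
print(p)
# predicted foot & cap outline for upright tube at TCP xy
for zz,r in((z,.015),(z+.099,.015),(z+.115,.0175)):
    pts=[pix(cs,(p[0]+r*np.cos(t),p[1]+r*np.sin(t),zz)) for t in np.linspace(0,6.3,40)]
    cv2.polylines(im,[np.int32(np.round(pts))],0,(0,255,0),1)
cv2.imwrite('pics/s7.png',cv2.resize(im[140:340,170:390],None,fx=3,fy=3))
E
```

```text
time: 7.55
ee_pos: [0.5439, -0.1322, 0.1867]
eef_rot: [-0.143, 0.693, 0.144, 0.692]
ft_force: [0.2, -1.4, -0.6]
width: 0.0335
[ 0.54387065 -0.13219552  0.18666882] 0.03346155024798482 [ 0.22551909 -1.39826424 -0.61495655]
[ 0.54343688 -0.13288965  0.18619864]
```

View pics/s7.png

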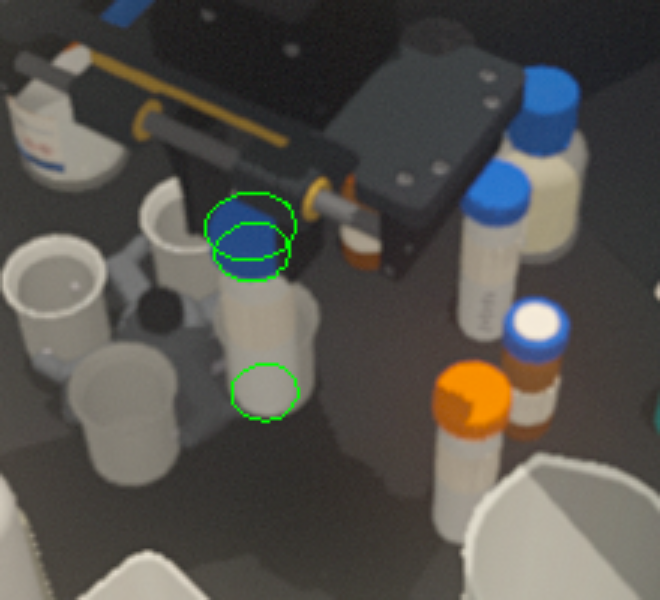

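```bash
python3 -m inch '[[[-0.17,0.28,0,0,0,0,1],[-0.34,0.55,0,0,0,0,1],[-0.34,0.55,0,0,0,0,1],[-0.34,0.55,0,0,0,0,1],[-0.34,0.55,0,0,0,0,1]]]';python3 - <<'E'
from bench import *
from h import *
s=read_state();print(s['ee_pos'],s['width'],s['ft_force'])
for n in('scene','top'):
  cs=get_calibration(n);im=camera(n)[:,:,::-1].copy();p=read_state()['ee_pos'];z=p[2]-.064
  for x,y in((.503,-.066),p[:2]):
   for zz,r in((z,.015),(.08,.024)):
    pts=[pix(cs,(x+r*np.cos(t),y+r*np.sin(t),zz)) for t in np.linspace(0,6.3,40)]
    cv2.polylines(im,[np.int32(np.round(pts))],0,(0,255,0) if x!=.503 else(0,0,255),1)
  y0,x0=(140,130) if n=='scene' else (200,220)
  cv2.imwrite(f'pics/s8{n}.png',cv2.resize(im[y0:y0+180,x0:x0+220],None,fx=3,fy=3))
E
```

```text
time: 8.1
ee_pos: [0.5033, -0.0679, 0.1869]
eef_rot: [-0.143, 0.693, 0.143, 0.692]
ft_force: [0.2, -0.6, -0.4]
width: 0.0332
[ 0.50331255 -0.06794032  0.18685933] 0.03321441996525274 [ 0.19942317 -0.61653869 -0.39052142]
```

View pics/s8scene.png

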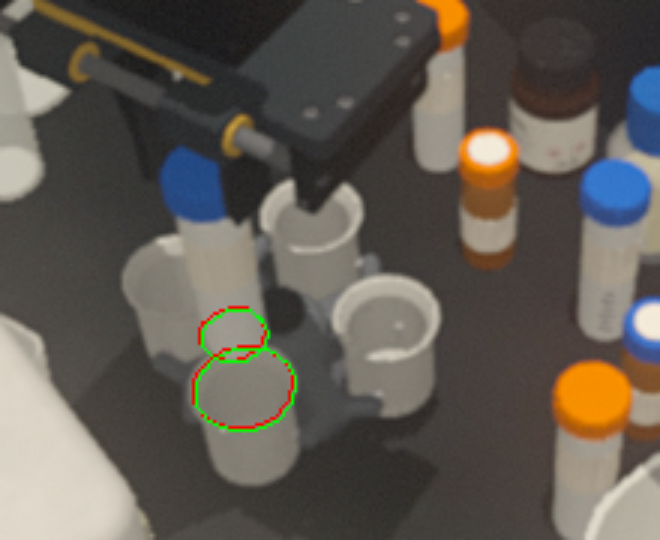

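```bash
python3 -m inch '[[[0,0.01,-0.2,0,0,0,1],[0,0.01,-0.4,0,0,0,1],[0,0.01,-0.6,0,0,0,1],[0,0.01,-0.7,0,0,0,1],[0,0.01,-0.75,0,0,0,1],[0,0.01,-0.78,0,0,0,1],[0,0.01,-0.79,0,0,0,1],[0,0.01,-0.79,0,0,0,1],[0,0.01,-0.79,0,0,0,1]]]'
```

```text
time: 9.1
ee_pos: [0.5039, -0.0653, 0.0933]
eef_rot: [-0.143, 0.692, 0.143, 0.693]
ft_force: [0.4, -0.1, -1.0]
width: 0.0338
```

```bash
python3 -m inch '[[[0,0,-0.02,0,0,0,1],[0,0,-0.02,0,0,0,1]]]';python3 -m inch '[[[0,0,-0.015,0,0,0,1],[0,0,-0.015,0,0,0,1]]]'; python3 -m inch '[[[0,0,-0.01,0,0,0,1],[0,0,-0.01,0,0,0,1],[0,0,-0.01,0,0,0,1]]]'
```

```text
time: 9.3
ee_pos: [0.5034, -0.0653, 0.0902]
eef_rot: [-0.143, 0.692, 0.143, 0.692]
ft_force: [-0.2, 0.5, -0.8]
width: 0.0333
time: 9.5
ee_pos: [0.5043, -0.0652, 0.0892]
eef_rot: [-0.143, 0.692, 0.143, 0.693]
ft_force: [-1.0, 0.6, 5.9]
width: 0.0334
time: 9.8
ee_pos: [0.5052, -0.0652, 0.0892]
eef_rot: [-0.143, 0.691, 0.143, 0.694]
ft_force: [-2.1, 0.2, 14.1]
width: 0.0332
```

```bash
python3 -m inch '[[[0,0,0.012,0,0,0,1],[0,0,0.012,0,0,0,1],[0,0,0.012,0,0,0,0.4],[0,0,0.012,0,0,0,0.4],[0,0,0.012,0,0,0,0.4],[0,0,0.012,0,0,0,0.4],[0,0,0.012,0,0,0,0.4]]]';python3 -m inch '[[[0,0,0.3,0,0,0,0.4],[0,0,0.7,0,0,0,0.4],[0,0,1,0,0,0,0.4],[0,0,1,0,0,0,0.4]]]'; python3 - <<'E'
from bench import *
from h import *
cv2.imwrite('pics/s9.png',camera('scene')[:,:,::-1])
E
```

```text
time: 10.5
ee_pos: [0.5034, -0.0653, 0.0886]
eef_rot: [-0.143, 0.693, 0.143, 0.692]
ft_force: [-0.5, -0.8, 0.2]
width: 0.0517
time: 10.9
ee_pos: [0.506, -0.0656, 0.2136]
eef_rot: [-0.143, 0.69, 0.143, 0.695]
ft_force: [0.5, -0.8, -0.3]
width: 0.052
```

View pics/s9.png

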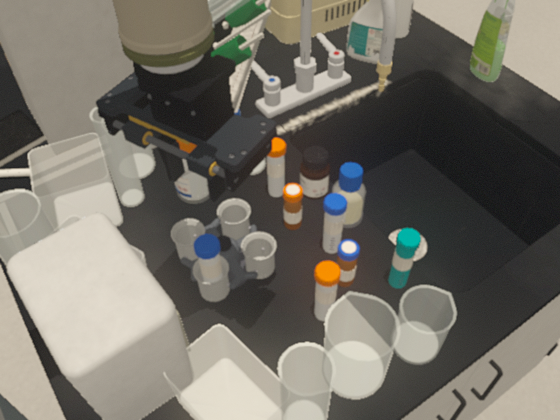

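```bash
python3 -m inch '[[[0.5,-0.49,0,0,0,0,0.4],[0.99,-0.97,0,0,0,0,0.4],[0.99,-0.97,0,0,0,0,0.4],[0.99,-0.97,0,0,0,0,0.4],[0.99,-0.97,0,0,0,0,0.4],[0.99,-0.97,0,0,0,0,0.4]]]'; python3 - <<'E'
from bench import *
from h import *
im=camera('wrist')[:,:,::-1]; cw=get_calibration('wrist')
print(read_state()['ee_pos'],blobs(im,'orange'),pix(cw,(.623,-.182,.115)))
cv2.imwrite('pics/w3.png',im); print(read_state()['joint_positions'])
E
```

```text
time: 11.55
ee_pos: [0.6215, -0.1817, 0.2071]
eef_rot: [-0.143, 0.693, 0.143, 0.692]
ft_force: [0.6, 0.4, -0.2]
width: 0.0523
[ 0.62161216 -0.18104953  0.20776796] [(279.4, 236.6, 90.5), (279.2, 196.5, 1237.0)] (np.float64(278.1436574004545), np.float64(198.53826100624852))
[-0.23369627  0.41439079  0.61843492  1.3867887  -0.23868662  1.41694128
  2.36035395]
```

View pics/w3.png

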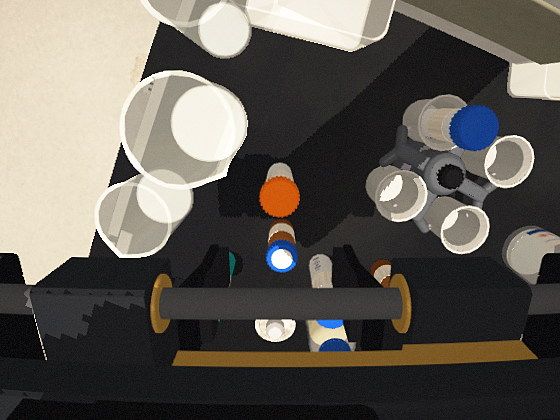

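```bash
python3 -m inch '[[[0.01,-0.01,-0.4,0,0,0,0.4],[0.01,-0.01,-0.8,0,0,0,0.4],[0.01,-0.01,-1,0,0,0,0.4]]]';python3 -m inch '[[[0,0,-0.2,0,0,0,0.4],[0,0,-0.2,0,0,0,0.4],[0,0,-0.2,0,0,0,0.4]]]'; python3 -m inch '[[[0,0,0,0,0,0,1],[0,0,0,0,0,0,1],[0,0,0,0,0,0,1],[0,0,0,0,0,0,1],[0,0,0,0,0,0,1],[0,0,0,0,0,0,1]]]'
```

```text
time: 11.9
ee_pos: [0.6211, -0.1806, 0.0849]
eef_rot: [-0.143, 0.694, 0.145, 0.691]
ft_force: [-0.6, -0.1, 0.8]
width: 0.052
time: 12.2
ee_pos: [0.6234, -0.1821, 0.0656]
eef_rot: [-0.143, 0.692, 0.144, 0.693]
ft_force: [-0.3, 0.8, 1.3]
width: 0.0523
time: 12.8
ee_pos: [0.6241, -0.183, 0.0656]
eef_rot: [-0.143, 0.692, 0.143, 0.693]
ft_force: [-0.4, 0.1, 5.7]
width: 0.0332
```

```bash
python3 -m inch '[[[0,0,0.1,0,0,0,1],[0,0,0.3,0,0,0,1],[0,0,0.6,0,0,0,1],[0,0,0.9,0,0,0,1],[0,0,1,0,0,0,1],[0,0,1,0,0,0,1]]]';python3 -m inch '[[[-0.17,0.47,0.2,0,0,0,1],[-0.35,0.935,0.2,0,0,0,1],[-0.35,0.935,0.2,0,0,0,1],[-0.35,0.935,0.2,0,0,0,1],[-0.35,0.935,0.2,0,0,0,1]]]';cat > chk.py <<'E'
from bench import *
from h import *
import sys
bx,by,name=float(sys.argv[1]),float(sys.argv[2]),sys.argv[3]
s=read_state();print(s['ee_pos'],s['width'],s['ft_force'])
cs=get_calibration('scene');im=camera('scene')[:,:,::-1].copy();p=read_state()['ee_pos'];z=p[2]-.0645
for x,y in((bx,by),p[:2]):
   for zz,r in((z,.015),(.08,.024)):
    pts=[pix(cs,(x+r*np.cos(t),y+r*np.sin(t),zz)) for t in np.linspace(0,6.3,40)]
    cv2.polylines(im,[np.int32(np.round(pts))],0,(0,255,0) if x!=bx else(0,0,255),1)
cv2.imwrite(f'pics/{name}.png',cv2.resize(im[120:320,130:370],None,fx=3,fy=3))
E
python3 chk.py .5815 -.0703 k1
```

```text
time: 13.4
ee_pos: [0.6243, -0.1835, 0.1869]
eef_rot: [-0.144, 0.691, 0.143, 0.694]
ft_force: [-0.5, -1.1, -1.5]
width: 0.0337
time: 13.9
ee_pos: [0.5808, -0.0702, 0.2074]
eef_rot: [-0.144, 0.693, 0.144, 0.692]
ft_force: [-0.0, 0.0, -0.5]
width: 0.0335
[ 0.58079023 -0.07024574  0.20744952] 0.03349420396657732 [-0.01267575  0.04455155 -0.52266299]
```

View pics/k1.png

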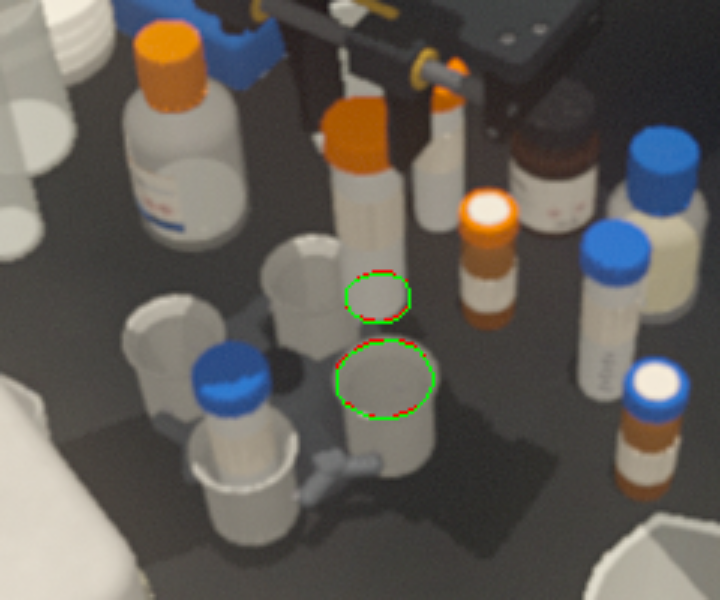

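```bash
python3 -m inch '[[[0,0,-0.3,0,0,0,1],[0,0,-0.6,0,0,0,1],[0,0,-0.8,0,0,0,1],[0,0,-0.9,0,0,0,1],[0,0,-0.94,0,0,0,1],[0,0,-0.94,0,0,0,1]]]'; python3 -m inch '[[[0,0,-0.02,0,0,0,1],[0,0,-0.02,0,0,0,1]]]';python3 -m inch '[[[0,0,-0.01,0,0,0,1],[0,0,-0.015,0,0,0,1],[0,0,-0.015,0,0,0,1]]]'
```

```text
time: 14.55
ee_pos: [0.5816, -0.0715, 0.096]
eef_rot: [-0.143, 0.693, 0.143, 0.692]
ft_force: [0.1, 0.8, -0.1]
width: 0.0334
time: 14.75
ee_pos: [0.582, -0.0708, 0.0943]
eef_rot: [-0.143, 0.692, 0.143, 0.693]
ft_force: [-0.1, 0.2, -0.2]
width: 0.0333
time: 15.05
ee_pos: [0.5815, -0.0707, 0.0918]
eef_rot: [-0.143, 0.692, 0.143, 0.692]
ft_force: [0.2, 0.5, -0.4]
width: 0.0334
```

```bash
python3 -m inch '[[[0,0,-0.012,0,0,0,1],[0,0,-0.012,0,0,0,1]]]'; python3 -m inch '[[[0,0,-0.01,0,0,0,1],[0,0,-0.01,0,0,0,1]]]';python3 -m inch '[[[0,0,-0.01,0,0,0,1],[0,0,-0.01,0,0,0,1]]]'
```

```text
time: 15.25
ee_pos: [0.5818, -0.0707, 0.0906]
eef_rot: [-0.143, 0.692, 0.143, 0.693]
ft_force: [-1.1, 0.4, 1.9]
width: 0.0331
time: 15.45
ee_pos: [0.5826, -0.0706, 0.0905]
eef_rot: [-0.143, 0.692, 0.143, 0.693]
ft_force: [-1.2, 0.9, 9.6]
width: 0.0329
time: 15.65
ee_pos: [0.5835, -0.0704, 0.0904]
eef_rot: [-0.143, 0.691, 0.143, 0.694]
ft_force: [-1.8, 1.9, 18.1]
width: 0.0333
```

```bash
python3 -m inch '[[[0,0,0.018,0,0,0,1],[0,0,0.018,0,0,0,1],[0,0,0.018,0,0,0,0.4],[0,0,0.018,0,0,0,0.4],[0,0,0.018,0,0,0,0.4],[0,0,0.018,0,0,0,0.4],[0,0,0.018,0,0,0,0.4]]]';python3 -m inch '[[[0,0,0.3,0,0,0,0.4],[0,0,0.7,0,0,0,0.4],[0,0,1,0,0,0,0.4],[0,0,1,0,0,0,0.4]]]'; python3 -m inch '[[[0.4,-0.07,0,0,0,0,0.4],[0.8,-0.15,0,0,0,0,0.4],[1,-0.15,0,0,0,0,0.4],[1,-0.15,0,0,0,0,0.4],[1,-0.15,0,0,0,0,0.4],[1,-0.15,0,0,0,0,0.4]]]'; python3 - <<'E'
from bench import *
from h import *
im=camera('wrist')[:,:,::-1]; cw=get_calibration('wrist')
print(read_state()['ee_pos'],blobs(im,'blue'),pix(cw,(.7095,-.088,.115)))
cv2.imwrite('pics/w4.png',im); print(read_state()['joint_positions'])
cv2.imwrite('pics/t4.png',camera('top')[:,:,::-1])
E
```

```text
time: 16.35
ee_pos: [0.5814, -0.0707, 0.0899]
eef_rot: [-0.143, 0.693, 0.143, 0.692]
ft_force: [-0.0, -0.5, 0.0]
width: 0.052
time: 16.75
ee_pos: [0.584, -0.0713, 0.2154]
eef_rot: [-0.143, 0.69, 0.143, 0.695]
ft_force: [-0.2, -1.6, -0.8]
width: 0.0526
time: 17.35
ee_pos: [0.7007, -0.089, 0.2101]
eef_rot: [-0.143, 0.693, 0.143, 0.692]
ft_force: [-0.2, 0.0, 0.2]
width: 0.052
[ 0.70080113 -0.08884636  0.21050145] [(287.5, 268.7, 1318.0), (530.7, 257.0, 1202.5), (276.6, 202.3, 1198.5), (224.3, 147.3, 906.0)] (np.float64(276.82344507674526), np.float64(205.74864806116537))
[-0.30453188  0.55434548  0.59012364  1.19280654 -0.29917795  1.47781409
  2.22014371]
```

View pics/w4.png

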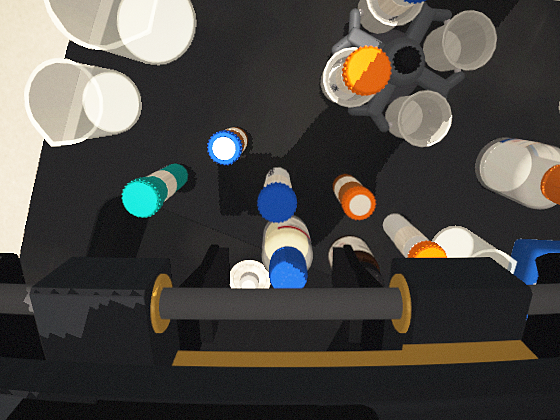

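View pics/t4.png

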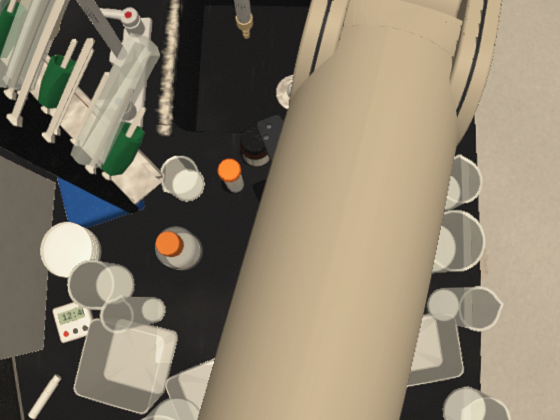

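```bash
python3 -m inch '[[[0.073,0.005,-0.1,0,0,0,0.4],[0.073,0.005,-0.5,0,0,0,0.4],[0.073,0.005,-0.9,0,0,0,0.4],[0.073,0.005,-1,0,0,0,0.4]]]';python3 -m inch '[[[0,0,-0.21,0,0,0,0.4],[0,0,-0.21,0,0,0,0.4],[0,0,-0.21,0,0,0,0.4]]]'; python3 -m inch '[[[0,0,0,0,0,0,1],[0,0,0,0,0,0,1],[0,0,0,0,0,0,1],[0,0,0,0,0,0,1],[0,0,0,0,0,0,1],[0,0,0,0,0,0,1]]]'
```

```text
time: 17.85
ee_pos: [0.707, -0.0869, 0.0836]
eef_rot: [-0.142, 0.695, 0.144, 0.69]
ft_force: [0.5, 0.3, -0.5]
width: 0.0521
time: 18.15
ee_pos: [0.7108, -0.0882, 0.0663]
eef_rot: [-0.143, 0.692, 0.143, 0.693]
ft_force: [0.9, -1.0, 0.6]
width: 0.0523
time: 18.75
ee_pos: [0.7108, -0.0882, 0.0658]
eef_rot: [-0.143, 0.692, 0.143, 0.693]
ft_force: [-1.0, 0.0, 5.6]
width: 0.0333
```

```bash
python3 -m inch '[[[0,0,0.1,0,0,0,1],[0,0,0.3,0,0,0,1],[0,0,0.6,0,0,0,1],[0,0,0.9,0,0,0,1],[0,0,1,0,0,0,1],[0,0,1,0,0,0,1]]]';python3 -m inch '[[[-0.3,0.25,0.3,0,0,0,1],[-0.7,0.55,0.3,0,0,0,1],[-1,0.8,0.3,0,0,0,1],[-1,0.8,0.3,0,0,0,1],[-1,0.8,0.3,0,0,0,1],[-1,0.8,0.3,0,0,0,1]]]'; python3 chk.py .5864 .0083 k2
```

```text
time: 19.35
ee_pos: [0.7111, -0.0885, 0.1874]
eef_rot: [-0.144, 0.691, 0.143, 0.694]
ft_force: [-0.6, -0.2, -1.1]
width: 0.0337
time: 19.95
ee_pos: [0.5902, 0.0076, 0.2201]
eef_rot: [-0.143, 0.693, 0.143, 0.692]
ft_force: [-0.4, -0.8, 0.3]
width: 0.0333
[0.59017204 0.00755853 0.22008557] 0.03327515973747272 [-0.35306453 -0.75621293  0.2718051 ]
```

View pics/k2.png

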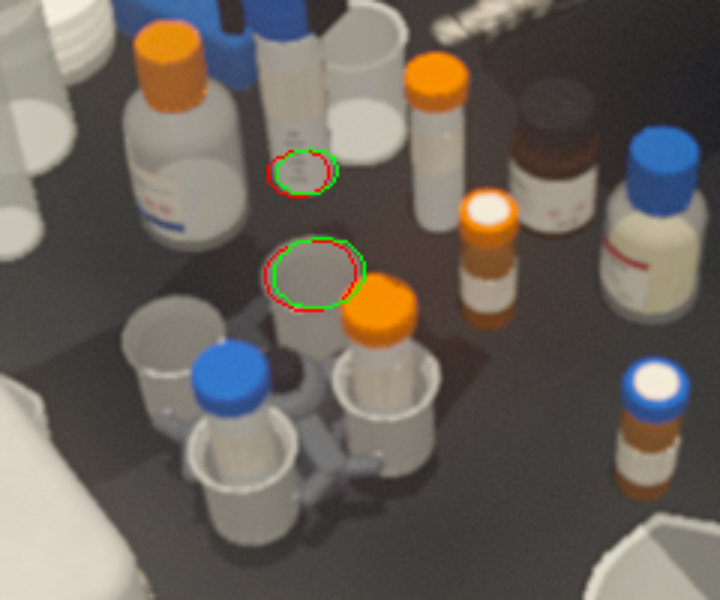

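```bash
python3 -m inch '[[[-0.03,0.005,-0.1,0,0,0,1],[-0.03,0.005,-0.4,0,0,0,1],[-0.03,0.005,-0.7,0,0,0,1],[-0.03,0.005,-0.9,0,0,0,1],[-0.03,0.005,-1,0,0,0,1],[-0.03,0.005,-1,0,0,0,1]]]'; python3 -m inch '[[[0,0,-0.03,0,0,0,1],[0,0,-0.05,0,0,0,1],[0,0,-0.05,0,0,0,1]]]';python3 -m inch '[[[0,0,-0.01,0,0,0,1],[0,0,-0.015,0,0,0,1],[0,0,-0.015,0,0,0,1]]]'
```

```text
time: 20.6
ee_pos: [0.5856, 0.0076, 0.0988]
eef_rot: [-0.143, 0.694, 0.143, 0.691]
ft_force: [0.2, 0.1, 0.1]
width: 0.0336
time: 20.9
ee_pos: [0.5871, 0.0084, 0.0954]
eef_rot: [-0.143, 0.692, 0.143, 0.693]
ft_force: [0.9, -0.6, -0.1]
width: 0.0334
time: 21.2
ee_pos: [0.5867, 0.0085, 0.0932]
eef_rot: [-0.143, 0.692, 0.143, 0.692]
ft_force: [-0.3, -0.3, -1.0]
width: 0.033
```

```bash
python3 -m inch '[[[0,0,-0.015,0,0,0,1],[0,0,-0.015,0,0,0,1]]]'; python3 -m inch '[[[0,0,-0.01,0,0,0,1],[0,0,-0.01,0,0,0,1]]]';python3 -m inch '[[[0,0,-0.01,0,0,0,1],[0,0,-0.01,0,0,0,1]]]'
```

```text
time: 21.4
ee_pos: [0.5865, 0.0085, 0.091]
eef_rot: [-0.143, 0.693, 0.143, 0.692]
ft_force: [0.4, -0.3, -0.6]
width: 0.0334
time: 21.6
ee_pos: [0.5872, 0.0086, 0.0907]
eef_rot: [-0.143, 0.692, 0.143, 0.693]
ft_force: [-1.2, 0.3, 4.7]
width: 0.0334
time: 21.8
ee_pos: [0.5881, 0.0087, 0.0907]
eef_rot: [-0.143, 0.691, 0.143, 0.694]
ft_force: [0.1, 0.7, 13.1]
width: 0.0331
```

```bash
python3 -m inch '[[[0,0,0.018,0,0,0,1],[0,0,0.018,0,0,0,1],[0,0,0.018,0,0,0,0.4],[0,0,0.018,0,0,0,0.4],[0,0,0.018,0,0,0,0.4],[0,0,0.018,0,0,0,0.4],[0,0,0.018,0,0,0,0.4]]]';python3 -m inch '[[[0,0,0.3,0,0,0,0.4],[0,0,0.7,0,0,0,0.4],[0,0,1,0,0,0,0.4],[0,0,1,0,0,0,0.4]]]'; python3 - <<'E'
from bench import *
from h import *
c=get_calibration('top'); cs=get_calibration('scene')
a=cv2.imread('pics/top0.png')[110:230,130:280]
P,e=tri(c,(184,178),cs,(250,131.7)); print(P,e, onz(c,205,178,P[2]))
print('jar',onz(c,255,139,.089))
cv2.imwrite('pics/j.png',cv2.resize(a,None,fx=4,fy=4)); print(read_state()['ee_pos'])
cv2.imwrite('pics/s10.png',cv2.resize(camera('scene')[80:300,130:390,::-1],None,fx=2.5,fy=2.5))
E
```

```text
time: 22.5
ee_pos: [0.5866, 0.0085, 0.0909]
eef_rot: [-0.143, 0.693, 0.143, 0.692]
ft_force: [-0.3, 0.3, -0.5]
width: 0.0517
time: 22.9
ee_pos: [0.5892, 0.0082, 0.2164]
eef_rot: [-0.143, 0.69, 0.143, 0.695]
ft_force: [-0.2, -1.1, -1.1]
width: 0.0524
[0.69615475 0.13929691 0.09302395] 0.008526027217059655 [0.69295708 0.10728403 0.09302395]
jar [0.76002898 0.03053665 0.089     ]
[0.58922987 0.00821854 0.21639872]
```

View pics/j.png

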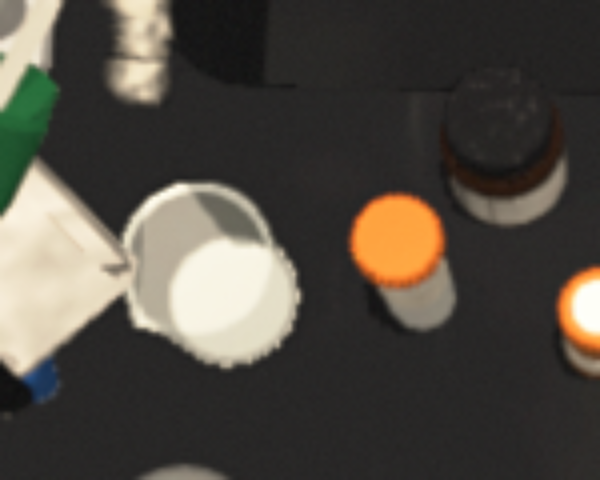

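View pics/s10.png

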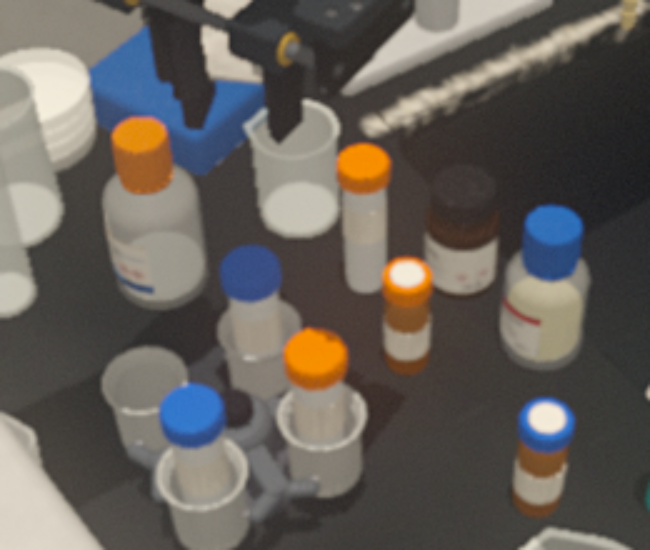

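```bash
python3 - <<'E'
from bench import *
from h import *
c=get_calibration('top'); cs=get_calibration('scene')
for a in((125,150),(57,82)):
  for b in ((227,55),(245,10)): print(a,b,tri(c,a,cs,b))
# sponge bag / tray corner: top crop1 (195,295)/1.42 ; scene c2 (450,240)/2.2
print('tray corner',tri(c,(160,182),cs,(240,90)), tri(c,(140,200),cs,(205,107)))
print('tube top near',tri(c,(75,150),cs,(207,70)))
E
```

```text
(125, 150) (227, 55) (array([0.70317978, 0.20064612, 0.21496057]), np.float64(0.000807008827469473))
(125, 150) (245, 10) (array([0.69548898, 0.15915746, 0.31388245]), np.float64(0.04083379086449113))
(57, 82) (227, 55) (array([0.82984365, 0.38445082, 0.0806093 ]), np.float64(0.059714703435750485))
(57, 82) (245, 10) (array([0.80603542, 0.31306026, 0.21208803]), np.float64(0.0020444710720706593))
tray corner (array([0.67941036, 0.15152953, 0.18083832]), np.float64(0.02727105500209384)) (array([0.64854453, 0.19797796, 0.13297867]), np.float64(0.00044067766898320173))
tube top near (array([0.72491602, 0.32043745, 0.11036686]), np.float64(0.012312618577165901))
```

```bash
python3 - <<'E'
from bench import *
from h import *
c=get_calibration('top'); cs=get_calibration('scene')
a=cv2.imread('pics/top0.png'); b=cv2.imread('pics/scene0.png')
t=np.radians(15); ux=np.array([np.cos(t),np.sin(t)]);uy=np.array([-np.sin(t),np.cos(t)])
for z,col in((.165,(0,255,0)),(.25,(0,0,255)),(.32,(255,0,255))):
  P=[np.r_[np.array([.705,.068])+sx*.095*ux+sy*.0375*uy,z] for sx,sy in((1,1),(1,-1),(-1,-1),(-1,1))]
  for im,cc in((a,c),(b,cs)): cv2.polylines(im,[np.int32(np.round([pix(cc,p) for p in P]))],1,col,1)
x=cv2.resize(a[0:260,60:330],None,fx=1.45,fy=1.45);y=cv2.resize(b[0:260,170:440],None,fx=1.45,fy=1.45)
cv2.imwrite('pics/l.png',np.hstack([x,y]))
E
```

```text
(no output)
```

View pics/l.png

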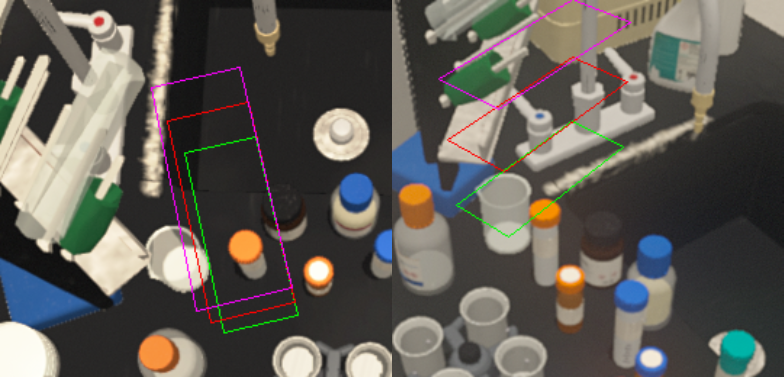

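```bash
python3 - <<'E'
from bench import *
from h import *
c=get_calibration('top')
out=[]
for ang in (25,40):
  a=cv2.imread('pics/top0.png')
  t=np.radians(ang); ux=np.array([np.cos(t),np.sin(t)]);uy=np.array([-np.sin(t),np.cos(t)])
  T=np.array([.705,.068])
  for z,col in((.165,(0,255,0)),(.25,(0,0,255)),(.32,(255,0,255))):
    P=[np.r_[T+sx*.095*ux+sy*.0375*uy,z] for sx,sy in((1,1),(1,-1),(-1,-1),(-1,1))]
    cv2.polylines(a,[np.int32(np.round([pix(c,p) for p in P]))],1,col,1)
  for z in (.23,.30):
    P=[np.r_[T+sx*.045*ux+(.077+sy*.02)*uy,z] for sx,sy in((1,1),(1,-1),(-1,-1),(-1,1))]
    cv2.polylines(a,[np.int32(np.round([pix(c,p) for p in P]))],1,(255,255,0),1)
  out.append(cv2.resize(a[0:260,60:330],None,fx=1.45,fy=1.45))
cv2.imwrite('pics/l2.png',np.hstack(out))
E
```

```text
(no output)
```

View pics/l2.png

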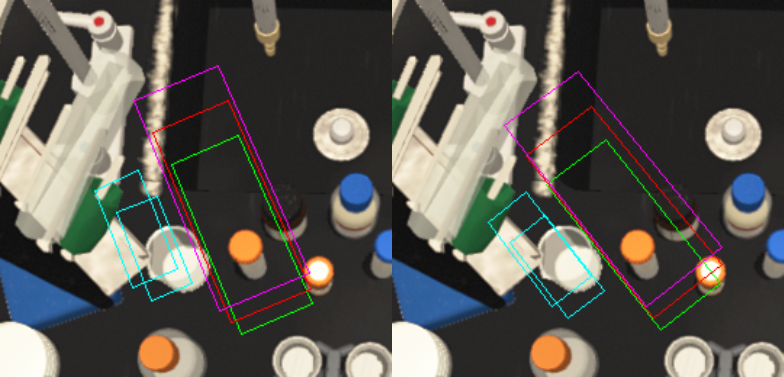

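```bash
python3 -m inch '[[[0,0,0,0,0,-0.208,0.4],[0,0,0,0,0,-0.208,0.4],[0,0,0,0,0,-0.208,0.4],[0,0,0,0,0,-0.208,0.4],[0,0,0,0,0,-0.208,0.4],[0,0,0,0,0,-0.208,0.4],[0,0,0,0,0,-0.208,0.4],[0,0,0,0,0,-0.208,0.4],[0,0,0,0,0,-0.208,0.4],[0,0,0,0,0,-0.208,0.4]]]'; python3 -m inch '[[[0.4,0.2,0,0,0,0,0.4],[0.8,0.4,0,0,0,0,0.4],[0.98,0.495,0,0,0,0,0.4],[0.98,0.495,0,0,0,0,0.4],[0.98,0.495,0,0,0,0,0.4],[0.98,0.495,0,0,0,0,0.4]]]'; python3 - <<'E'
from bench import *
from h import *
im=camera('wrist')[:,:,::-1]; cw=get_calibration('wrist')
s=read_state();print(s['ee_pos'],s['joint_positions'],blobs(im,'orange'),pix(cw,(.705,.068,.115)))
cv2.imwrite('pics/w5.png',im)
cv2.imwrite('pics/s11.png',camera('scene')[:,:,::-1])
E
```

```text
time: 23.95
ee_pos: [0.586, 0.0086, 0.2097]
eef_rot: [0.307, 0.637, -0.308, 0.636]
ft_force: [-0.4, 0.1, -0.5]
width: 0.0526
time: 24.55
ee_pos: [0.7036, 0.0666, 0.211]
eef_rot: [0.307, 0.637, -0.307, 0.637]
ft_force: [-0.2, 0.2, -0.4]
width: 0.0525
[0.70363702 0.06676472 0.2114049 ] [-0.60160494  0.58653761  0.72892013  1.19523721 -0.37918362  1.4918359
  0.74074211] [(221.0, 226.4, 177.0), (83.0, 229.5, 461.5), (279.6, 195.4, 1197.5), (225.6, 23.7, 2106.5)] (np.float64(281.67569420284195), np.float64(197.29185542219534))
```

View pics/w5.png

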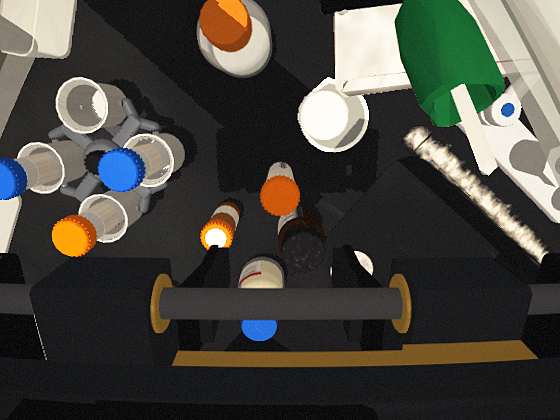

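View pics/s11.png

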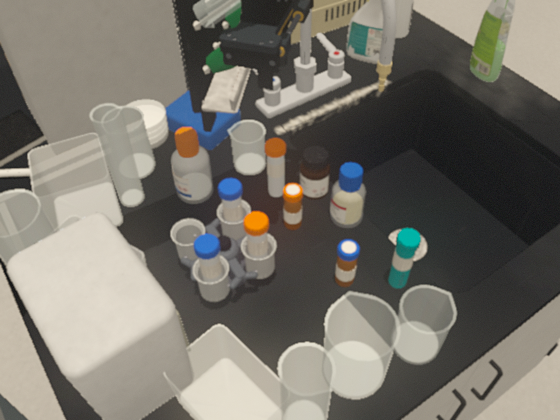

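```bash
python3 -m inch '[[[0.012,0.01,-0.2,0,0,0,0.4],[0.012,0.01,-0.4,0,0,0,0.4],[0.012,0.01,-0.5,0,0,0,0.4],[0.012,0.01,-0.5,0,0,0,0.4]]]';python3 -m inch '[[[0,0,-0.2,0,0,0,0.4],[0,0,-0.4,0,0,0,0.4],[0,0,-0.6,0,0,0,0.4],[0,0,-0.71,0,0,0,0.4],[0,0,-0.71,0,0,0,0.4],[0,0,-0.71,0,0,0,0.4]]]'; python3 - <<'E'
from bench import *
from h import *
cv2.imwrite('pics/s12.png',cv2.resize(camera('scene')[20:240,170:430,::-1],None,fx=2.5,fy=2.5)); print(read_state()['ee_pos'])
E
```

```text
time: 25.05
ee_pos: [0.7045, 0.069, 0.1498]
eef_rot: [0.307, 0.638, -0.307, 0.636]
ft_force: [0.7, 0.4, -0.1]
width: 0.0522
time: 25.65
ee_pos: [0.7064, 0.069, 0.0673]
eef_rot: [0.308, 0.636, -0.307, 0.637]
ft_force: [0.7, 0.4, 0.6]
width: 0.0521
[0.70662171 0.06897623 0.06764375]
```

View pics/s12.png

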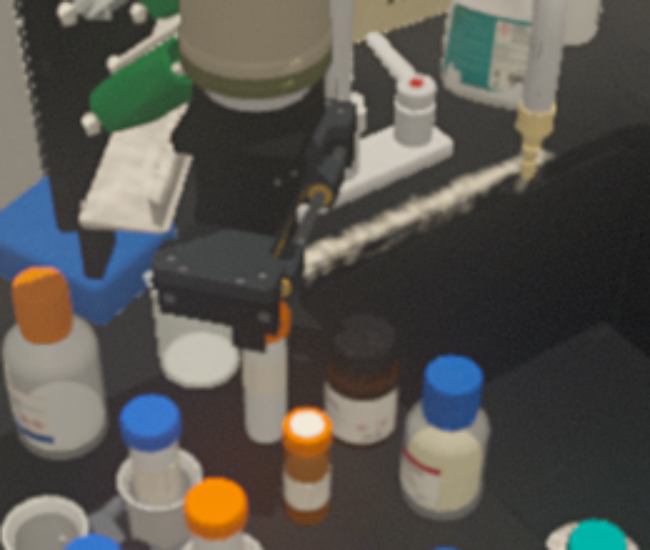

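```bash
python3 -m inch '[[[-0.01,-0.005,-0.015,0,0,0,0.4],[-0.01,-0.005,-0.015,0,0,0,1],[-0.01,-0.005,-0.015,0,0,0,1],[-0.01,-0.005,-0.015,0,0,0,1],[-0.01,-0.005,-0.015,0,0,0,1],[-0.01,-0.005,-0.015,0,0,0,1],[-0.01,-0.005,-0.015,0,0,0,1]]]';python3 -m inch '[[[0,0,0.1,0,0,0,1],[0,0,0.3,0,0,0,1],[0,0,0.6,0,0,0,1],[0,0,0.9,0,0,0,1],[0,0,1,0,0,0,1],[0,0,1,0,0,0,1]]]'
```

```text
time: 26.4
ee_pos: [0.7046, 0.0684, 0.0642]
eef_rot: [0.307, 0.637, -0.307, 0.637]
ft_force: [-0.1, -0.7, 2.4]
width: 0.0334
time: 27.0
ee_pos: [0.7056, 0.0683, 0.1867]
eef_rot: [0.308, 0.636, -0.306, 0.638]
ft_force: [0.2, -0.6, -0.4]
width: 0.0335
```

```bash
python3 -m inch '[[[-0.2,0,0.3,0,0,0,1],[-0.5,-0.2,0.3,0,0,0.139,1],[-0.85,-0.23,0.3,0,0,0.139,1],[-0.85,-0.23,0.3,0,0,0.139,1],[-0.85,-0.23,0.3,0,0,0.139,1],[-0.85,-0.23,0.3,0,0,0.139,1],[-0.85,-0.23,0.3,0,0,0.139,1],[-0.85,-0.23,0.3,0,0,0.139,1]]]';python3 -m inch '[[[-0.3,-0.1,0,0,0,0,1],[-0.6,-0.2,0,0,0,0,1],[-0.8,-0.23,0,0,0,0,1],[-0.8,-0.23,0,0,0,0,1],[-0.8,-0.23,0,0,0,0,1]]]';python3 chk.py .5075 .0135 k3
```

```text
time: 27.8
ee_pos: [0.6017, 0.041, 0.2186]
eef_rot: [0.008, 0.708, -0.008, 0.706]
ft_force: [0.6, -0.6, -0.9]
width: 0.0335
time: 28.3
ee_pos: [0.5063, 0.0137, 0.2197]
eef_rot: [0.01, 0.707, -0.009, 0.707]
ft_force: [0.5, 0.9, -0.4]
width: 0.0333
[0.50625687 0.01372358 0.21969348] 0.0333168787614117 [ 0.50346736  0.85206804 -0.39380005]
```

View pics/k3.png

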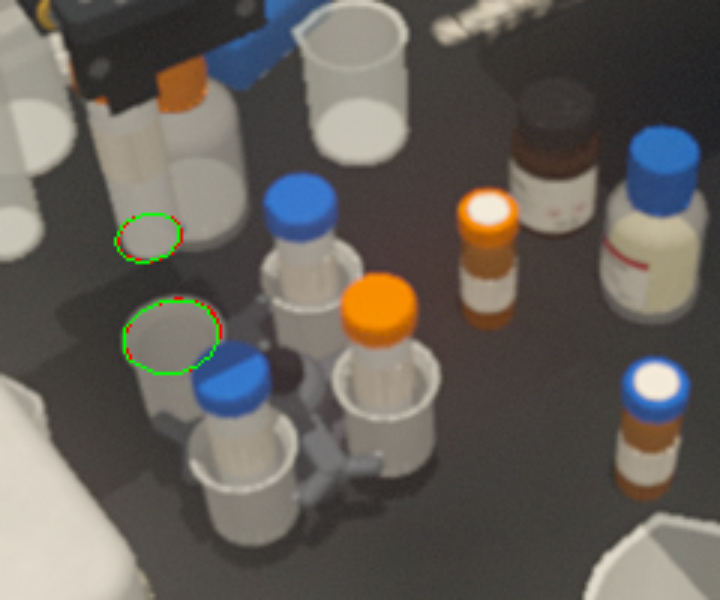

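```bash
python3 -m inch '[[[0.012,0,-0.1,0,0,0,1],[0.012,0,-0.4,0,0,0,1],[0.012,0,-0.7,0,0,0,1],[0.012,0,-0.9,0,0,0,1],[0.012,0,-1,0,0,0,1],[0.012,0,-1,0,0,0,1]]]'; python3 -m inch '[[[0,0,-0.03,0,0,0,1],[0,0,-0.05,0,0,0,1],[0,0,-0.05,0,0,0,1]]]';python3 -m inch '[[[0,0,-0.015,0,0,0,1],[0,0,-0.015,0,0,0,1]]]'
```

```text
time: 28.95
ee_pos: [0.5071, 0.0129, 0.0982]
eef_rot: [0.009, 0.708, -0.01, 0.706]
ft_force: [0.1, 1.1, -1.0]
width: 0.0331
time: 29.25
ee_pos: [0.5084, 0.0134, 0.0945]
eef_rot: [0.009, 0.707, -0.009, 0.707]
ft_force: [-0.1, -0.6, -0.3]
width: 0.0337
time: 29.45
ee_pos: [0.5081, 0.0134, 0.0924]
eef_rot: [0.009, 0.707, -0.009, 0.707]
ft_force: [-0.2, 0.4, -1.4]
width: 0.0335
```

```bash
python3 -m inch '[[[0,0,-0.013,0,0,0,1],[0,0,-0.013,0,0,0,1]]]'; python3 -m inch '[[[0,0,-0.01,0,0,0,1],[0,0,-0.01,0,0,0,1]]]';python3 -m inch '[[[0,0,-0.01,0,0,0,1],[0,0,-0.01,0,0,0,1]]]'
```

```text
time: 29.65
ee_pos: [0.5079, 0.0133, 0.0906]
eef_rot: [0.009, 0.707, -0.009, 0.707]
ft_force: [0.1, -0.2, -0.8]
width: 0.0334
time: 29.85
ee_pos: [0.5078, 0.0132, 0.0893]
eef_rot: [0.009, 0.707, -0.009, 0.707]
ft_force: [0.5, -0.1, 0.4]
width: 0.0335
time: 30.05
ee_pos: [0.5087, 0.0132, 0.0889]
eef_rot: [0.009, 0.706, -0.009, 0.708]
ft_force: [0.4, -0.0, 4.9]
width: 0.0333
```

Seated. Releasing, lifting clear and checking.

```bash
python3 -m inch '[[[0,0,0.008,0,0,0,1],[0,0,0.008,0,0,0,1],[0,0,0.008,0,0,0,0.4],[0,0,0.008,0,0,0,0.4],[0,0,0.008,0,0,0,0.4],[0,0,0.008,0,0,0,0.4],[0,0,0.008,0,0,0,0.4]]]';python3 -m inch '[[[0,0,0.3,0,0,0,0.4],[0,0,0.7,0,0,0,0.4],[0,0,1,0,0,0,0.4],[0,0,1,0,0,0,0.4]]]';python3 -m inch '[[[-0.2,0.4,0.5,0,0,0,0.4],[-0.5,0.8,1,0,0,0,0.4],[-0.5,1,1,0,0,0,0.4],[-0.5,1,1,0,0,0,0.4],[-0.5,1,1,0,0,0,0.4]]]';python3 - <<'E'
from bench import *
from h import *
c=get_calibration('top');cs=get_calibration('scene')
t=camera('top')[:,:,::-1].copy();s=camera('scene')[:,:,::-1].copy()
cv2.imwrite('pics/tf.png',t);cv2.imwrite('pics/sf.png',s)
for col in('blue','orange'):
  for n,im,cc in(('top',t,c),('scene',s,cs)):
    for b in blobs(im,col): print(n,col,b,onz(cc,b[0],b[1],.132).round(4))
E
```

```text
time: 30.75
ee_pos: [0.5079, 0.0133, 0.0892]
eef_rot: [0.009, 0.707, -0.009, 0.707]
ft_force: [-0.1, 0.2, 0.6]
width: 0.0517
time: 31.15
ee_pos: [0.5105, 0.0134, 0.2141]
eef_rot: [0.01, 0.704, -0.008, 0.71]
ft_force: [-0.2, -0.3, -0.1]
width: 0.0523
time: 31.65
ee_pos: [0.4472, 0.1374, 0.3311]
eef_rot: [0.008, 0.706, -0.006, 0.708]
ft_force: [1.2, 0.8, -0.2]
width: 0.0523
top blue (312.3, 303.4, 399.0) [ 0.5029 -0.0639  0.132 ]
top blue (263.9, 246.6, 381.5) [0.5838 0.009  0.132 ]
top blue (367.1, 188.3, 305.5) [ 0.6754 -0.143   0.132 ]
top blue (86.1, 205.6, 1615.0) [0.6378 0.2825 0.132 ]
top blue (305.2, 131.8, 457.0) [ 0.7607 -0.0483  0.132 ]
scene blue (348.1, 249.0, 354.5) [ 0.6594 -0.1799  0.132 ]
scene blue (206.6, 245.7, 454.5) [ 0.5046 -0.0648  0.132 ]
scene blue (229.7, 188.1, 381.0) [0.5859 0.0094 0.132 ]
scene blue (350.5, 175.8, 560.5) [ 0.7492 -0.0743  0.132 ]
scene blue (193.4, 115.7, 972.0) [0.6217 0.1901 0.132 ]
top orange (259.7, 298.1, 395.0) [0.5086 0.0127 0.132 ]
top orange (316.8, 250.6, 386.5) [ 0.58   -0.0689  0.132 ]
top orange (168.8, 243.6, 486.5) [0.5841 0.1503 0.132 ]
top orange (279.3, 187.1, 322.0) [ 0.6735 -0.0112  0.132 ]
scene orange (256.1, 222.8, 458.5) [ 0.582  -0.0697  0.132 ]
scene orange (184.0, 209.2, 432.5) [0.5101 0.0119 0.132 ]
scene orange (292.4, 200.2, 262.0) [ 0.6485 -0.0642  0.132 ]
scene orange (186.4, 141.7, 510.5) [0.5811 0.1386 0.132 ]
```

View pics/sf.png

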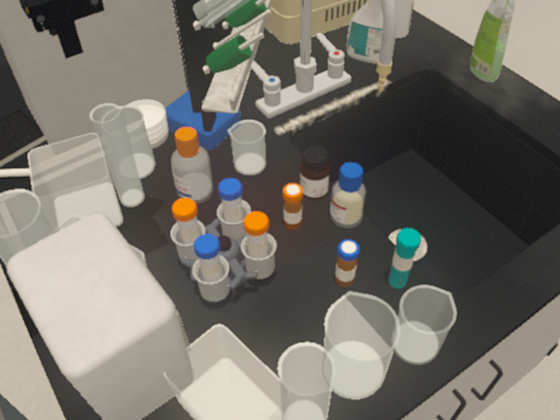

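View pics/tf.png

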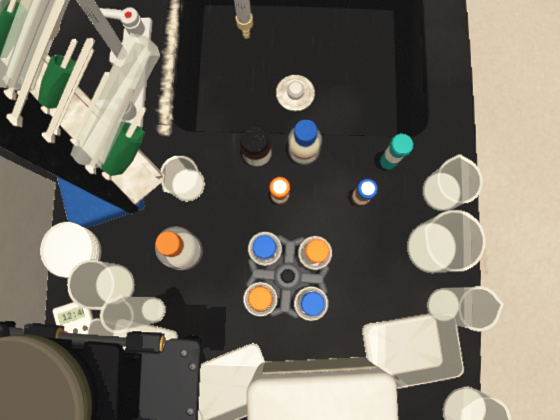

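All four caps read within about 3 mm of their bucket centres in both views. Vials, bottles and jar haven't moved in the top view, and the gripper is clear.

```bash
python3 -m inch '[[[0,0,0,0,0,0,0.4],[0,0,0,0,0,0,0.4],[0,0,0,0,0,0,0.4]]]'; python3 -c "
from bench import *
s=read_state();print(s['time'],s['joint_vel'].round(3),s['ft_force'].round(1))
print(close_job())"
```

```text
time: 32.05
ee_pos: [0.448, 0.1324, 0.3287]
eef_rot: [0.009, 0.707, -0.01, 0.707]
ft_force: [-0.5, -0.1, -0.0]
width: 0.0523
32.05 [-0.002  0.001 -0.007 -0.005 -0.001  0.003 -0.002] [-0.5 -0.1 -0. ]
the job is handed in; nothing more can be done
None
```

All four milky tubes are in the rotor, one per bucket, with the two blue caps opposite each other and the two orange caps opposite each other. I handed the job in at 32 s with the gripper clear of everything.

- **Seating:** I lowered each tube until the wrist force rose at bucket-floor height. The peak was about 5 to 18 N. I then eased off slightly and released.
- **Final views:** In both fixed cameras every cap sits within about 3 mm of its bucket centre at seated height, and all four tubes stand upright. In the top view, the vials, bottles and jar are where they started. The turquoise look-alike also looks unmoved by eye.
- **What went wrong:** The first grasp closed on nothing, because the camera showed the fingertips ending about 30 mm above the reported TCP. The tube stayed standing. I gripped about 24 mm lower from then on, and all four grasps held.
- **Disagreement left:** The measured finger opening on the 35 mm caps was about 33.4 mm.

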